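# Dress the display stand with its stop locked down

## Robot

A 6-joint arm with a two-finger parallel gripper is mounted at the origin on a cart in front of the work surface, level with it; the furniture and walls round the work are solid. World frame = base frame: x ahead of the robot, y to its left, z up, the work surface at z = 0. Lengths are in m, angles in degrees, forces in N, time in s.
With the tool pointing down it reaches from about 0.35 to 0.875 m from the base axis. Payload 15.5 kg.
Tool frame: the origin (TCP) lies midway between the tips of the shut fingers; the grasp point (between the pads) lies 19 mm behind it; z points along the fingers, y is the line along which they close (so a half turn about z gives the same grasp; the last joint's range is limited). The gripper opens to 85 mm and grips with 20 to 120 N. Pads are 22 mm wide; open, the fingers measure 114 mm over their backs; the gripper's body (76 mm by 85 mm) begins 54 mm behind the grasp point. The pads swing forward as they close: fully open they stand 13 mm farther back than shut.
Start: joints at [61.736, 28.281, 77.091, -0, 74.628, -5.472], TCP at [0.242, 0.576, 0.231] pointing down, gripper open.
Joint ranges: [-166.48, 166.48], [-47.26, 123.95], [12.59, 153.08], [-70.14, 250.14], [6.76, 159.57], [-176.63, 176.63]. Speed limits (degrees/s): [108.29, 108.29, 147.25, 172.46, 172.46, 172.46].

## Interface

Orientations are given as a 3x3 rotation matrix whose columns are the frame's x, y, z axes.
In Python, from bench import sensors, optics, hand_in gives the robot as it stands.
- The arm moves only by the tool send_rows, never from a script. Its argument "steps" is a list of rows, each a list of 5 numbers: the finger opening in mm, from 0 to 85.4, then the shift along the tool's x, y, z in mm, then the turn about the tool's z in degrees. A call has 1 to 20 rows; each row shifts and turns the commanded pose from where the row before left it, along the tool's axes as they then stand; what a row does not reach is not made up. A row lasts 1/10 s, in which the tool goes at most 50 mm and 8.59 degrees, less where a joint would pass 70% of its speed; a pose out of reach is approached as far as the arm can. A call is refused whole if a number of a shift passes 50 or a number of a turn 8.59, either way. A call with a gripper value outside its range is refused whole. The fingers move at their own pace and stop on an object; "force" is the grip in N (left out, the last holds). Time passes only in rows, so rows that do not move let the fingers close. It gives the time, the measured TCP pose, the force, the opening and the grip force at its end, in the units of the state.
- sensors.state(): the state, without advancing time (a new reading comes with each control period).
- optics.get_image(name): name is "scene" or "side" or "wrist"; returns (picture, depth): 384x512x3 uint8, red, green, blue; 384x512 float32, m along the optical axis (not along the pixel's ray), 0 where there is no reading.
- optics.camera_params(name): a dict with "K" (3x3 intrinsics, pixels), "R" (3x3) and "t" (3): a world point X has camera coordinates R X + t; the wrist camera has in their place "hand_eye" (4x4, takes a point from camera to tool coordinates, whose origin is the TCP and whose axes are the flange's). Camera axes: x right, y down, z forward; pixel columns grow to the right and rows downward; lengths in m; the calibration is good to about 2 mm. The wrist camera is an equidistant fisheye: a pixel r from the principal point sees the ray r / f radians off the axis. A picture is of the moment at which its call begins: read the wrist's pose just before it. camera_params takes no time and is no camera call.
- hand_in(): hands the job in; it is judged then, once.
The state is a dict: "t": time; "q": joint angles; "dq": joint speeds; "joint_efforts": joint torques, N m; "ee_pos": TCP position; "eef_rot": TCP orientation; "wrist_force": force on the tool from outside, world axes, zero at the start; "ft_torque": the same for the moment, N m; "opening": opening from 0.0 (shut) to 1.0 (fully open); "grip_force": force on a finger pad.
Only numpy, scipy, OpenCV 4.12 (cv2) and the standard library are available. Lean on these libraries where they do the work, as an engineer would, in place of code of your own. Each camera call takes 0.05 s, during which the arm holds its last target. There are 200 camera calls.

## Task

Set up the motorised display stand for the bake stall. First push the red mushroom stop down until it latches and keep it down while you handle the goods; then stand every sprinkle tub upright in the middle of a blue spot of its own with its label facing straight outwards, and the mug upright in the middle of the grey centre disc with its handle pointing along the red arrow. When everything is in place, twist the red stop clockwise so that it springs up again, and leave the timer and the bell-shaped cutter alone.

Things in the scene. Friction and masses are not known exactly. Their poses are not given: they have to be found in the camera images.
- stand_mid (a point): Centre of the top face of the display stand: a fixed white disc 320 mm across, top 30 mm above the table, on a smaller black foot; it does not really turn. A grey disc 92 mm across marks the centre. x axis: the way the red arrow on the top points (outwards from the centre, midway between two blue spots, spot0 and spot5); z up.
- spot0: Blue spot painted on the stand's top, 54 mm across with a short tab at its outer side, 105 mm from the stand's centre; six of them 60 degrees apart. Origin at its centre on the top face; x axis points straight outwards from the stand's centre, towards the tab; z up.
- spot1: Blue spot painted on the stand's top, 54 mm across with a short tab at its outer side, 105 mm from the stand's centre; six of them 60 degrees apart. Origin at its centre on the top face; x axis points straight outwards from the stand's centre, towards the tab; z up.
- spot2: Blue spot painted on the stand's top, 54 mm across with a short tab at its outer side, 105 mm from the stand's centre; six of them 60 degrees apart. Origin at its centre on the top face; x axis points straight outwards from the stand's centre, towards the tab; z up.
- spot3: Blue spot painted on the stand's top, 54 mm across with a short tab at its outer side, 105 mm from the stand's centre; six of them 60 degrees apart. Origin at its centre on the top face; x axis points straight outwards from the stand's centre, towards the tab; z up.
- spot4: Blue spot painted on the stand's top, 54 mm across with a short tab at its outer side, 105 mm from the stand's centre; six of them 60 degrees apart. Origin at its centre on the top face; x axis points straight outwards from the stand's centre, towards the tab; z up.
- spot5: Blue spot painted on the stand's top, 54 mm across with a short tab at its outer side, 105 mm from the stand's centre; six of them 60 degrees apart. Origin at its centre on the top face; x axis points straight outwards from the stand's centre, towards the tab; z up.
- stop_press (a joint): How far the mushroom stop is pushed down: 0 up (released), 0.008 m fully down. It snaps over half-way: about 4 N starts it, and past 4 mm it latches and stays down by itself. Touch the goods only while it is down (over 4 mm).
- stop_turn (a joint): Clockwise twist of the red head (seen from above), 0 to 0.9 rad; a weak spring (0.03 N m/rad) returns it to 0 when let go. With the head down, twisting cams it up 8 mm per rad; past about 0.6 rad it pops up to 0 by itself (twist 0.8 rad to be sure). The head must be free to rise 8 mm or be followed upwards; turning takes under 0.1 N m.
- stop_head (a point): Centre of the red mushroom head, a disc 40 mm across and 15 mm thick with a 4 mm dome above; when up this point is 84 mm above the table, when down 76 mm. It stands on a yellow box 84 x 84 mm (90 mm at the foot), 44 mm high, fixed to the table, with a steel collar 31 mm across and 12 mm high round a 20 mm stem under the head. z up; the axes turn with the head.
- tub0_mid (a point): Centre of a sprinkle tub (red, white cap), 44 mm across, 70 mm high, about 0.11 kg, standing upright; this point is half-way up (35 mm over its foot). Its label (a pale paper patch on one side, middle 21 mm from the axis and 30 mm over the foot) faces along its -x axis; z up. May be absent.
- tub1_mid (a point): Centre of a sprinkle tub (yellow, white cap), 44 mm across, 70 mm high, about 0.11 kg, standing upright; this point is half-way up (35 mm over its foot). Its label (a pale paper patch on one side, middle 21 mm from the axis and 30 mm over the foot) faces along its -x axis; z up. May be absent.
- tub2_mid (a point): Centre of a sprinkle tub (red, white cap), 44 mm across, 70 mm high, about 0.11 kg, standing upright; this point is half-way up (35 mm over its foot). Its label (a pale paper patch on one side, middle 21 mm from the axis and 30 mm over the foot) faces along its -x axis; z up. May be absent.
- tub3_mid (a point): Centre of a sprinkle tub (yellow, white cap), 44 mm across, 70 mm high, about 0.11 kg, standing upright; this point is half-way up (35 mm over its foot). Its label (a pale paper patch on one side, middle 21 mm from the axis and 30 mm over the foot) faces along its -x axis; z up. May be absent.
- tub4_mid (a point): Centre of a sprinkle tub (red, white cap), 44 mm across, 70 mm high, about 0.11 kg, standing upright; this point is half-way up (35 mm over its foot). Its label (a pale paper patch on one side, middle 21 mm from the axis and 30 mm over the foot) faces along its -x axis; z up. May be absent.
- tub5_mid (a point): Centre of a sprinkle tub (yellow, white cap), 44 mm across, 70 mm high, about 0.11 kg, standing upright; this point is half-way up (35 mm over its foot). Its label (a pale paper patch on one side, middle 21 mm from the axis and 30 mm over the foot) faces along its -x axis; z up. May be absent.
- mug_mid (a point): Point on the axis of the white mug's cup, 34 mm over its foot. The cup is about 82 mm across at the rim, 68 mm high, 0.24 kg, open on top. Its handle points along +y (this point's axes); z up.
- mug_handle (a point): Middle of the mug handle's grip, 55 mm from the cup's axis along its +y, 6 mm off it along +x, and 40 mm over the foot. The handle is a bar loop 12 mm thick (along the mug's x), running from the cup wall to 67 mm out from the axis, between 15 and 58 mm over the foot; it can be pinched from above across its thickness.
- timer: Red and white kitchen timer, 62 mm across, 58 mm high, on the table; a bystander. Origin under its centre.
- bell_cutter: Bell-shaped metal biscuit cutter, 84 x 70 x 25 mm, on the table; a bystander. Origin under its centre.
Things that resemble listed ones, but are neither listed nor needed, are in the scene too. What is shaped like the part that bears tub4_mid but green or turquoise is not meant. What is shaped like the part that bears tub1_mid but purple is not meant.

How it is judged:
By the outcome, as a careful person would: the job done as asked, in the order asked, and still so for the second after the job is handed in, with the robot touching nothing.
Of tub0, tub1, tub2, tub3, tub4, tub5 only 4 to 6 are there at a start; the rules pass over those that are not, and their reading is None.
At some moment in a run one of tub0, tub1, tub2, tub3, tub4, tub5 may be knocked a few centimetres aside while the robot is not near it.
Once in a run the grip may slacken for a moment while it holds something.
It also fails if it takes over 210 s, if anything falls off the work surface, if the arm or the gripper's body presses on something with over 40 N, if the wrist force passes 120 N, or if a joint passes its speed limit or range.

## Working session

There is one attempt and no reset: what is moved stays moved. The work goes in short steps, Python scripts to look and compute and a tool call to move; the robot and the scene stay as the last step left them, time stands still between calls to the robot, and variables do not carry over. Pictures are saved under pics/ and viewed, at most 14 in all, crops included, and the job is handed in when it is done.

Besides the shell and the picture viewer there is one more tool, called after "Request:" as name([rows], argument=value, ...), one row to a line, values as JSON. send_rows: Moves the arm, as the interface text tells. Its arguments: {"type":"object","properties":{"steps":{"type":"array"},"force":{"type":"number"}},"required":["steps"]}

```bash
mkdir -p pics; ls; python3 - <<'E'
from bench import sensors, optics
import numpy as np,cv2
np.set_printoptions(precision=4,suppress=True)
s=sensors.state(); print(s)
for n in ["scene","side","wrist"]:
    p=optics.camera_params(n); print(n,p)
    im,d=optics.get_image(n); np.savez(''+n+'0.npz',im=im,d=d)
    cv2.imwrite(f'pics/{n}0.png',cv2.resize(im[:,:,::-1],None,fx=1.5,fy=1.5))
E
```

```text
pics
{'t': 0.0, 'q': array([61.735 , 28.3151, 77.1292, -0.0007, 74.6284, -5.4709]), 'dq': array([-0.0948, -0.0354, -0.0218, -0.0038,  0.0885, -0.0958]), 'joint_efforts': array([  0.0006, -88.2177, -38.3857,  -0.0003,   0.0103,  -0.    ]), 'ee_pos': array([0.2419, 0.5759, 0.2307]), 'eef_rot': array([[-0.9219,  0.3874, -0.0006],
       [ 0.3874,  0.9219, -0.0011],
       [ 0.0001, -0.0013, -1.    ]]), 'wrist_force': array([ 0.7833,  0.4405, -1.272 ]), 'ft_torque': array([-0.0224,  0.0486, -0.0243]), 'grip_force': 0.0, 'opening': 1.002594736716891}
scene {'K': array([[423.0252,   0.    , 260.4164],
       [  0.    , 423.0252, 186.2299],
       [  0.    ,   0.    ,   1.    ]]), 'R': array([[ 0.7578, -0.6523, -0.0152],
       [-0.413 , -0.4615, -0.7851],
       [ 0.5051,  0.6013, -0.6192]]), 't': array([-0.3865,  0.2927,  1.0801])}
side {'K': array([[390.8526,   0.    , 253.7682],
       [  0.    , 390.8526, 188.3588],
       [  0.    ,   0.    ,   1.    ]]), 'R': array([[-0.9997,  0.0015,  0.0232],
       [-0.021 ,  0.3677, -0.9297],
       [-0.0099, -0.93  , -0.3675]]), 't': array([0.5553, 0.0646, 1.4502])}
wrist {'K': array([[297.3186,   0.    , 256.0335],
       [  0.    , 297.3186, 190.0568],
       [  0.    ,   0.    ,   1.    ]]), 'hand_eye': array([[ 0.0001, -0.9535, -0.3014,  0.0762],
       [ 1.    , -0.0003,  0.0014, -0.0003],
       [-0.0015, -0.3014,  0.9535, -0.1439],
       [ 0.    ,  0.    ,  0.    ,  1.    ]])}
```

View pics/scene0.png

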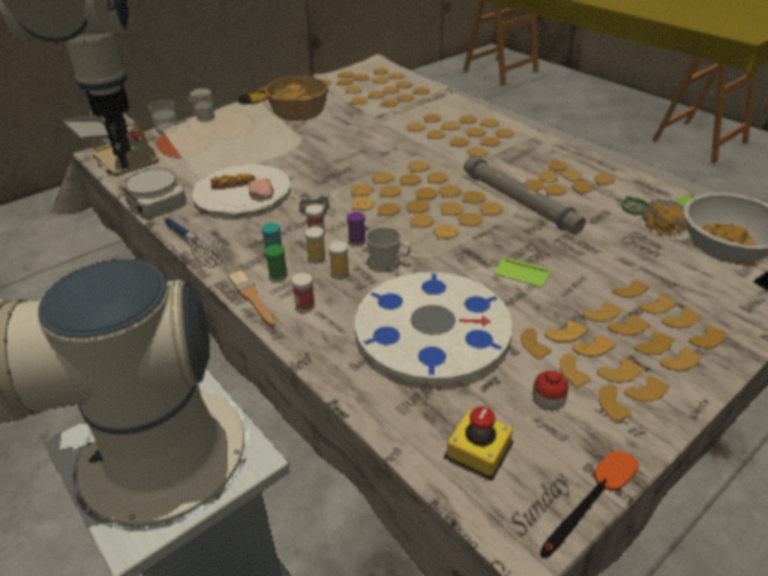

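View pics/side0.png

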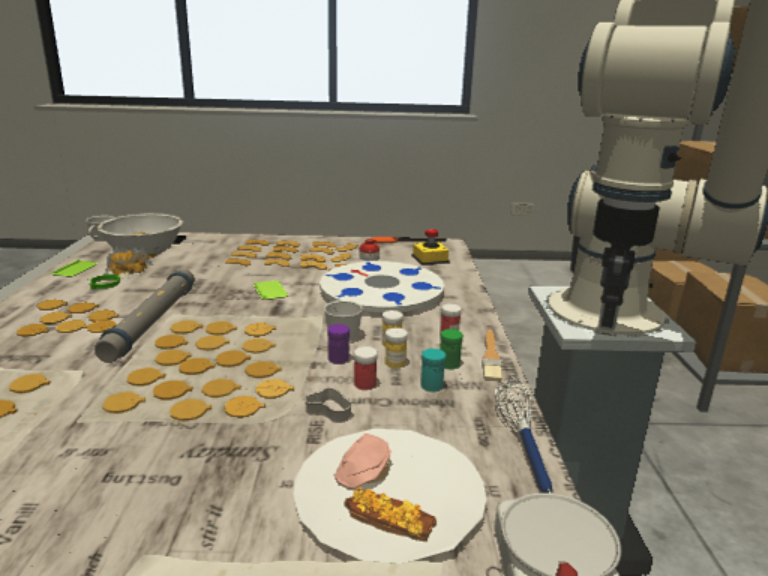

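View pics/wrist0.png

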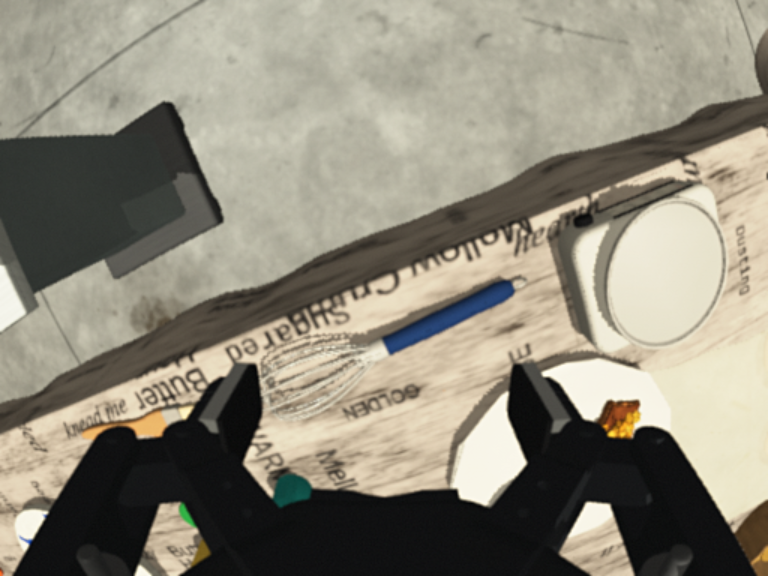

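Scene view (×1.5 px): tubs red (304,292), red (315,218), yellow (315,245), yellow (339,260); decoys green (276,262), turquoise (271,238) and purple (356,228). The mug is at (383,249) with its handle to the right, the stand at (433,320), the stop at (482,420), the timer at (550,388) and the cutter at about (315,203). The side view agrees, and the wrist sees only the whisk and plate.

```bash
cat > h.py <<'E'
from bench import sensors, optics, hand_in
import numpy as np,cv2
np.set_printoptions(precision=4,suppress=True)
W=optics.camera_params('wrist')
def snap(n,save=None):
    s=sensors.state(); im,d=optics.get_image(n)
    if save: cv2.imwrite(f'pics/{save}.png',im[:,:,::-1])
    return im,d,s
def ray(n,uv,s=None):
    """origin(3), dirs(N,3) world; scaled so that camera z=1 for pinhole, unit for wrist"""
    uv=np.atleast_2d(uv).astype(float)
    if n!='wrist':
        p=optics.camera_params(n);K=p['K'];R=p['R'];t=p['t']
        c=np.c_[(uv-K[[0,1],2])/K[0,0],np.ones(len(uv))]
        return -R.T@t, c@R
    K=W['K'];H=W['hand_eye'];v=(uv-K[[0,1],2])/K[0,0];r=np.linalg.norm(v,axis=1)+1e-9
    c=np.c_[v*(np.sin(r)/r)[:,None],np.cos(r)]
    Rt=s['eef_rot'];return s['ee_pos']+Rt@H[:3,3], c@(Rt@H[:3,:3]).T
def plane(n,uv,z,s=None):
    o,d=ray(n,uv,s);return o+d*((z-o[2])/d[:,2])[:,None]
def proj(n,X,s=None):
    X=np.atleast_2d(X)
    if n!='wrist':
        p=optics.camera_params(n);c=X@p['R'].T+p['t'];return c[:,:2]/c[:,2:]*p['K'][0,0]+p['K'][[0,1],2]
    H=W['hand_eye'];o=s['ee_pos']+s['eef_rot']@H[:3,3];c=(X-o)@(s['eef_rot']@H[:3,:3])
    th=np.arctan2(np.hypot(c[:,0],c[:,1]),c[:,2]);r=np.hypot(c[:,0],c[:,1])+1e-12
    return c[:,:2]/r[:,None]*th[:,None]*W['K'][0,0]+W['K'][[0,1],2]
def tri(o1,d1,o2,d2):
    A=np.c_[d1,-d2];k=np.linalg.lstsq(A,o2-o1,rcond=None)[0]
    a,b=o1+k[0]*d1,o2+k[1]*d2;return (a+b)/2,np.linalg.norm(a-b)
def hsv(im): return cv2.cvtColor(im,cv2.COLOR_RGB2HSV)
def blobs(m,amin=20):
    n,l,st,c=cv2.connectedComponentsWithStats(m.astype(np.uint8));return [(c[i],st[i]) for i in range(1,n) if st[i][4]>=amin],l
E
python3 - <<'E'
from h import *
z=np.load('scene0.npz');im=z['im'];h=hsv(im);H,S,V=[h[...,i].astype(int) for i in range(3)]
b,_=blobs((abs(H-113)<12)&(S>120),40)
P=[]
for c,st in b:
    if 220<c[0]<345 and 180<c[1]<250: p=plane('scene',c,.03)[0];P.append(p);print('spot',c,st[4],p)
P=np.array(P);print('mid',P.mean(0),np.linalg.norm(P-P.mean(0),axis=1),np.degrees(np.arctan2(*(P-P.mean(0))[:,[1,0]].T)))
for nm,m in [('red',((H<8)|(H>172))&(S>120)),('yel',(abs(H-25)<6)&(S>110)),]:
    for c,st in blobs(m,15)[0]:
        print(nm,c,st, plane('scene',c,.035)[0])
# mask for wrist
for k,uv,zz in [('t304',(304/1.5,278/1.5),.07),('t315a',(315/1.5,206/1.5),.07),('t315b',(315/1.5,232/1.5),.07),('t339',(339/1.5,247/1.5),.07),('mug',(383/1.5,238/1.5),.068),('hand',(405/1.5,248/1.5),.04),('stop',(482/1.5,415/1.5),.088),('timer',(550/1.5,385/1.5),.05)]:
    print(k,plane('scene',uv,zz)[0])
E
```

```text
spot [288.6735 190.551 ] 98 [ 0.6256 -0.007   0.03  ]
spot [259.4712 200.375 ] 104 [0.5227 0.0186 0.03  ]
spot [318.1327 202.2566] 113 [ 0.6539 -0.1107  0.03  ]
spot [256.6691 223.5515] 136 [ 0.4473 -0.0566  0.03  ]
spot [319.3873 225.7535] 142 [ 0.5788 -0.1862  0.03  ]
spot [287.5153 237.7914] 163 [ 0.4748 -0.16    0.03  ]
mid [ 0.5505 -0.0837  0.03  ] [0.1073 0.106  0.1069 0.1067 0.1064 0.1075] [  45.5723  105.2139  -14.6822  165.3244  -74.5666 -134.773 ]
red [89.963  89.5556] [87 87  7  7 27] [0.4501 1.1514 0.035 ]
red [209.5714 146.9286] [205 145  10   5  28] [0.581  0.3719 0.035 ]
red [203.1584 198.6337] [197 192  12  14 101] [0.3914 0.1394 0.035 ]
red [318.0952 213.5952] [307 212  19   5  42] [ 0.6107 -0.1507  0.035 ]
red [367.3493 256.2627] [357 247  22  19 335] [ 0.5839 -0.3564  0.035 ]
red [321.2459 278.4918] [314 271  16  16 183] [ 0.4353 -0.3262  0.035 ]
yel [446.3961  16.3807] [ 322    0  190   51 4935] [2.6407 0.6135 0.035 ]
yel [171.3333  63.4074] [165  58  14  11  81] [0.8971 1.1625 0.035 ]
yel [210.1949 166.5508] [205 161  11  13 118] [0.5097 0.2675 0.035 ]
yel [225.7273 176.5372] [220 170  12  14 121] [0.5151 0.1848 0.035 ]
yel [319.1979 297.7183] [298 273  44  45 955] [ 0.3877 -0.3636  0.035 ]
t304 [0.4064 0.1577 0.07  ]
t315a [0.5909 0.3777 0.07  ]
t315b [0.5244 0.284  0.07  ]
t339 [0.5295 0.1985 0.07  ]
mug [0.6277 0.1619 0.068 ]
hand [0.6651 0.1282 0.04  ]
stop [ 0.4045 -0.3497  0.088 ]
timer [ 0.5689 -0.3633  0.05  ]
```

Request:
send_rows([
  [85, -26, -18.2, -3, 0],
  [85, -26, -18.2, -3, 0],
  [85, -26, -18.2, -3, 0],
  [85, -26, -18.2, -3, 0],
  [85, -26, -18.2, -3, 0],
  [85, -26, -18.2, -3, 0],
  [85, -26, -18.2, -3, 0],
  [85, -26, -18.2, -3, 0],
  [85, -26, -18.2, -3, 0],
  [85, -26, -18.2, -3, 0],
  [85, -26, -18.2, -3, 0],
  [85, -26, -18.2, -3, 0],
  [85, -26, -18.2, -3, 0],
  [85, -26, -18.2, -3, 0],
  [85, 0, 0, 0, 0],
  [85, 0, 0, 0, 0],
])

```text
t: 1.75
ee_pos: [0.479, 0.1999, 0.2731]
eef_rot: [[-0.921, 0.389, -0.0], [0.389, 0.921, 0.0], [0.0, -0.0, -1.0]]
wrist_force: [-0.8, -0.2, -0.3]
opening: 0.998
grip_force: 0.0
```

```bash
python3 - <<'E'
from h import *
im,d,s=snap('wrist');print(s['t'],s['ee_pos'],s['eef_rot'][:,0],s['q'])
np.savez('w1.npz',im=im,p=s['ee_pos'],R=s['eef_rot']);cv2.imwrite('pics/w1.png',cv2.resize(im[:,:,::-1],None,fx=1.5,fy=1.5))
E
```

```text
1.75 [0.479  0.1999 0.2731] [-0.9213  0.3887  0.0004] [ 16.0506  17.3338  88.4266   0.0104  74.2626 -51.0761]
```

View pics/w1.png

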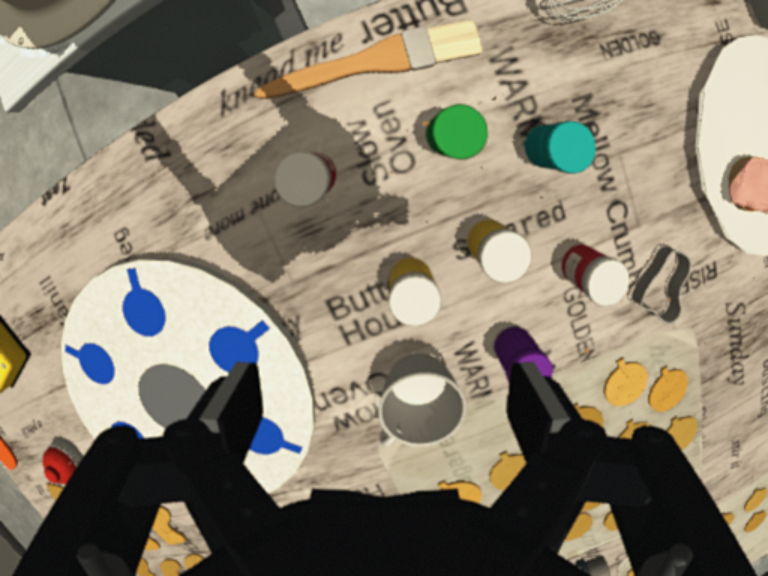

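Wrist view (×1.5 px): white-capped tubs at (303,178) red in shadow, (414,300) yellow, (503,256) yellow, (606,282) red beside the cutter (660,282). The mug is at (422,400) with its handle to the left, the stand is at left, and the green/turquoise/purple decoys are plain.

Request:
send_rows([
  [85, -8.4, -28.4, 0, 0],
  [85, -8.4, -28.4, 0, 0],
  [85, -8.4, -28.4, 0, 0],
  [85, -8.4, -28.4, 0, 0],
  [85, -8.4, -28.4, 0, 0],
  [85, -8.4, -28.4, 0, 0],
  [85, -8.4, -28.4, 0, 0],
  [85, -8.4, -28.4, 0, 0],
  [85, -8.4, -28.4, 0, 0],
  [85, 0, 0, 0, 0],
  [85, 0, 0, 0, 0],
])

```text
t: 2.9
ee_pos: [0.4495, -0.0641, 0.2732]
eef_rot: [[-0.922, 0.388, -0.0], [0.388, 0.922, 0.0], [0.0, 0.0, -1.0]]
wrist_force: [0.3, -0.3, -0.0]
opening: 0.997
grip_force: 0.0
```

```bash
python3 - <<'E'
from h import *
im,d,s=snap('wrist');np.savez('w2.npz',im=im,p=s['ee_pos'],R=s['eef_rot']);print(s['t'],s['ee_pos'])
cv2.imwrite('pics/w2.png',im[:,:,::-1])
E
```

```text
2.9 [ 0.4495 -0.0641  0.2732]
```

Request:
send_rows([
  [0, -8.4, -28.4, 0, 0],
  [0, -8.4, -28.4, 0, 0],
  [0, -8.4, -28.4, 0, 0],
  [0, -8.4, -28.4, 0, 0],
  [0, -8.4, -28.4, 0, 0],
  [0, -8.4, -28.4, 0, 0],
  [0, -8.4, -28.4, 0, 0],
  [0, -8.4, -28.4, 0, 0],
  [0, 0, 0, 0, 0],
  [0, 0, 0, 0, 0],
])

```text
t: 3.95
ee_pos: [0.424, -0.2993, 0.273]
eef_rot: [[-0.922, 0.387, -0.0], [0.387, 0.922, 0.001], [0.001, 0.001, -1.0]]
wrist_force: [-0.3, -0.1, -0.7]
opening: 0.001
grip_force: 0.0
```

```bash
python3 - <<'E'
from h import *
im,d,s=snap('wrist');np.savez('w3.npz',im=im,p=s['ee_pos'],R=s['eef_rot']);print(s['t'],s['ee_pos'])
w2=np.load('w2.npz');i2=w2['im']
cv2.imwrite('pics/w23.png',np.vstack([i2[:,:,::-1],im[:,:,::-1]])[:,:,:][::1,::1] if 0 else cv2.resize(np.hstack([i2,im])[:,:,::-1],(800,300)))
E
```

```text
3.95 [ 0.424  -0.2993  0.273 ]
```

View pics/w23.png

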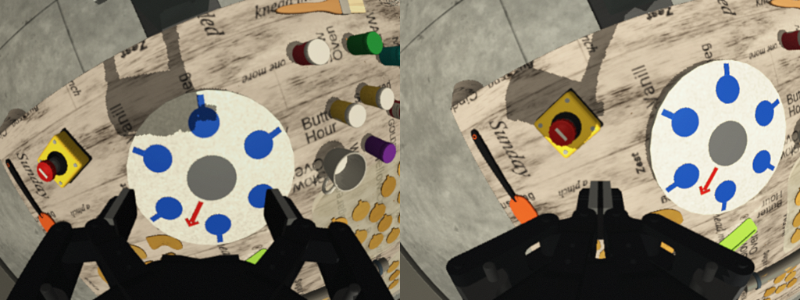

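Left (after leg 1): all six spots, grey disc and arrow, with tubs at right. Right (at the stop): yellow box with the red head at about (565,131)/800 px; the stand centre is at (727,143).

```bash
cat > stand.py <<'E'
from h import *
def spots(im):
    h=hsv(im);H,S,V=[h[...,i].astype(int) for i in range(3)]
    m=((abs(H-113)<14)&(S>120)).astype(np.uint8)
    m=cv2.morphologyEx(m,cv2.MORPH_OPEN,cv2.getStructuringElement(cv2.MORPH_ELLIPSE,(13,13)))
    return [c for c,st in blobs(m,200)[0]]
def redhead(im):
    h=hsv(im);H,S,V=[h[...,i].astype(int) for i in range(3)]
    m=((H<8)|(H>172))&(S>120)&(V>90);m[250:]=0
    return [(c,st[4],st[:4]) for c,st in blobs(m,80)[0]]
E
python3 - <<'E'
from stand import *
L={k:np.load(k+'.npz') for k in ['w1','w2','w3']}
st={k:dict(ee_pos=L[k]['p'],eef_rot=L[k]['R']) for k in L}
sp={k:spots(L[k]['im']) for k in ['w2','w3']}
for k in sp:
    P=np.array([plane('wrist',c,.03,st[k])[0] for c in sp[k]]);print(k,len(P))
    c0=np.median(P,0); P=P[np.linalg.norm(P-P.mean(0),axis=1)<.2]
    (cx,cy),r=cv2.minEnclosingCircle(P[:,:2].astype(np.float32))
    a=np.degrees(np.arctan2(P[:,1]-cy,P[:,0]-cx));print(P,P.mean(0),'r',np.linalg.norm(P-P.mean(0),axis=1),'a',np.sort(a),'arrow mod60',np.median((a-30+20)%60)-20)
    print('n')
A=[(c,plane('wrist',c,.03,st['w2'])[0]) for c in sp['w2']];B=[(c,plane('wrist',c,.03,st['w3'])[0]) for c in sp['w3']]
for c,p in A:
    q=min(B,key=lambda b:np.linalg.norm(b[1]-p))
    if np.linalg.norm(q[1]-p)<.03:
        o1,d1=ray('wrist',c,st['w2']);o2,d2=ray('wrist',q[0],st['w3']);print(tri(o1,d1[0],o2,d2[0]))
for k in ['w2','w3']: print(k,redhead(L[k]['im']))
E
```

```text
w2 6
[[ 0.4511 -0.0577  0.03  ]
 [ 0.5251  0.017   0.03  ]
 [ 0.4789 -0.1593  0.03  ]
 [ 0.6248 -0.0153  0.03  ]
 [ 0.581  -0.1859  0.03  ]
 [ 0.6551 -0.1112  0.03  ]] [ 0.5526 -0.0854  0.03  ] r [0.1053 0.106  0.1044 0.1006 0.1044 0.1056] a [-134.7134  -74.6271  -14.716    43.9692  105.4331  165.284 ] arrow mod60 15.28528484456396
n
w3 6
[[ 0.4511 -0.0576  0.03  ]
 [ 0.5255  0.0178  0.03  ]
 [ 0.479  -0.1592  0.03  ]
 [ 0.6276 -0.0087  0.03  ]
 [ 0.5811 -0.1854  0.03  ]
 [ 0.6556 -0.1104  0.03  ]] [ 0.5533 -0.0839  0.03  ] r [0.1056 0.1055 0.1058 0.1057 0.1053 0.1056] a [-134.6195  -74.6637  -14.5109   45.3804  105.2837  165.5152] arrow mod60 15.38043837720653
n
(array([ 0.451 , -0.0577,  0.0302]), np.float64(2.6215237025301603e-05))
(array([0.5247, 0.0168, 0.0314]), np.float64(0.00029664202807412995))
(array([ 0.4789, -0.1593,  0.0302]), np.float64(8.994672027136543e-05))
(array([ 0.6192, -0.0159,  0.0403]), np.float64(0.001720603745165239))
(array([ 0.5806, -0.1856,  0.0308]), np.float64(9.476873512278247e-05))
(array([ 0.6543, -0.111 ,  0.0313]), np.float64(0.0003355650645971945))
w2 [(array([ 57.4321, 219.3234]), np.int32(368), array([ 47, 207,  21,  26], dtype=int32))]
w3 [(array([207.2108, 169.2392]), np.int32(740), array([191, 153,  33,  33], dtype=int32)), (array([394.1577, 233.4414]), np.int32(222), array([383, 214,  24,  35], dtype=int32))]
```

```bash
python3 - <<'E'
from stand import *
L={k:np.load(k+'.npz') for k in ['w1','w2','w3']}
st={k:dict(ee_pos=L[k]['p'],eef_rot=L[k]['R']) for k in L}
o1,d1=ray('wrist',(57.5,219.5),st['w2']);o2,d2=ray('wrist',(207.4,169.4),st['w3']);P,e=tri(o1,d1[0],o2,d2[0]);print(P,e,plane('wrist',(207.4,169.4),.086,st['w3']))
s=sensors.state()
print((s['eef_rot'].T@(P-s['ee_pos']))*1e3)
E
```

```text
[ 0.4052 -0.3511  0.0897] 0.0007673359057044072 [[ 0.4054 -0.3519  0.086 ]]
[ -3.0104 -55.5635 183.3704]
```

Request:
send_rows([
  [0, -1, -19, 0, 0],
  [0, -1, -19, 10, 0],
  [0, -1, -18, 30, 0],
  [0, 0, 0, 40, 0],
  [0, 0, 0, 40, 0],
  [0, 0, 0, 30, 0],
  [0, 0, 0, 10, 0],
  [0, 0, 0, 5, 0],
  [0, 0, 0, 3, 0],
  [0, 0, 0, 2, 0],
  [0, 0, 0, 2, 0],
  [0, 0, 0, 0, 0],
])

```text
t: 5.2
ee_pos: [0.4049, -0.3531, 0.1018]
eef_rot: [[-0.922, 0.387, 0.001], [0.387, 0.922, -0.001], [-0.001, -0.0, -1.0]]
wrist_force: [0.0, -0.0, -0.3]
opening: -0.0
grip_force: 0.0
```

Request:
send_rows([
  [0, 0, 0, 3, 0],
  [0, 0, 0, 3, 0],
  [0, 0, 0, 2, 0],
  [0, 0, 0, 2, 0],
  [0, 0, 0, 1, 0],
  [0, 0, 0, 1, 0],
  [0, 0, 0, 0, 0],
])

```text
t: 5.9
ee_pos: [0.4047, -0.3529, 0.0892]
eef_rot: [[-0.922, 0.387, -0.0], [0.387, 0.922, 0.0], [0.0, 0.0, -1.0]]
wrist_force: [0.0, -0.1, 1.9]
opening: -0.004
grip_force: 0.7
```

Request:
send_rows([
  [0, 0, 0, 1.5, 0],
  [0, 0, 0, 1.5, 0],
  [0, 0, 0, 1.5, 0],
  [0, 0, 0, 1.5, 0],
  [0, 0, 0, 1.5, 0],
  [0, 0, 0, 0, 0],
])

```text
t: 6.5
ee_pos: [0.4048, -0.3531, 0.0827]
eef_rot: [[-0.922, 0.387, 0.0], [0.387, 0.922, -0.001], [-0.001, -0.0, -1.0]]
wrist_force: [-4.2, 3.5, 23.2]
opening: -0.002
grip_force: 11.2
```

Request:
send_rows([
  [0, 0, 0, -2, 0],
  [0, 0, 0, -10, 0],
  [0, 0, 0, -38, 0],
  [0, 1, 14, -40, 0],
  [0, 1, 14, -40, 0],
  [0, 1, 14, -40, 0],
  [0, 0, 14, -20, 0],
  [0, 0, 0, 0, 0],
  [0, 0, 0, 0, 0],
])

```text
t: 7.4
ee_pos: [0.4236, -0.3, 0.2721]
eef_rot: [[-0.922, 0.387, 0.0], [0.387, 0.922, -0.001], [-0.001, -0.0, -1.0]]
wrist_force: [-0.8, -0.4, -0.1]
opening: 0.002
grip_force: 0.0
```

```bash
python3 - <<'E'
from stand import *
im,d,s=snap('wrist');print(s['ee_pos']);np.savez('w4.npz',im=im,p=s['ee_pos'],R=s['eef_rot'])
print(redhead(im))
for z in (.08,.088,.096): print(proj('wrist',[.4053,-.3517,z],s), end=' ')
i2,d2,_=snap('scene');d0=np.load('scene0.npz')['d'];r=redhead(np.load('scene0.npz')['im']);print(r,redhead(i2))
print('side', [x for x in redhead(snap('side')[0])],[x for x in redhead(np.load('side0.npz')['im'])])
E
```

```text
[ 0.4236 -0.3     0.2721]
[(array([209.0097, 167.6745]), np.int32(719), array([193, 152,  33,  32], dtype=int32)), (array([394.8986, 233.7742]), np.int32(217), array([384, 214,  24,  35], dtype=int32))]
[[209.0732 168.1156]] [[208.0225 169.7332]] [[206.9249 171.4259]] [] []
side [(array([243.1505, 246.0538]), np.int32(93), array([237, 243,  14,   7], dtype=int32))] [(array([243.0745, 246.0106]), np.int32(94), array([236, 242,  15,   8], dtype=int32))]
```

```bash
python3 - <<'E'
from h import *
w1=np.load('w1.npz')['im'];w2=np.load('w2.npz')['im'];sc,_,_=snap('scene');sd,_,_=snap('side')
def cr(im,x,y,w=50):
    return cv2.resize(im[int(y-w//2):int(y+w//2),int(x-w//2):int(x+w//2)],(200,200),interpolation=cv2.INTER_CUBIC)
r1=[cr(w1,*p) for p in [(205,120),(275,190),(333,165),(395,182)]]
k=1.5
r2=[cr(sc,x/k,y/k,32) for x,y in [(304,292),(339,260),(315,245),(315,218)]]
r3=[cr(sd,x/k,y/k,40) for x,y in [(451,320),(392,325),(397,348),(366,368)]]
cv2.imwrite('pics/lab.png',np.vstack([np.hstack(r) for r in (r1,r2,r3)])[:,:,::-1])
E
```

```text
(no output)
```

View pics/lab.png

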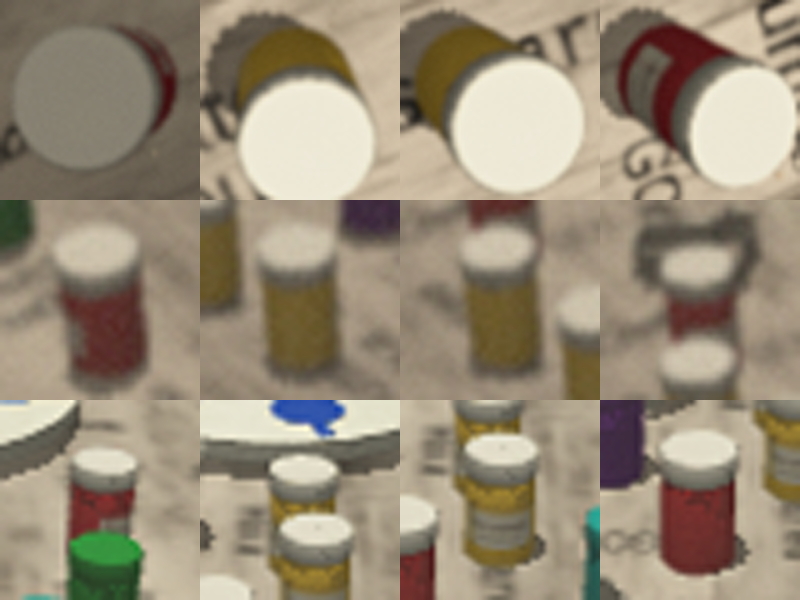

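Mosaic (rows wrist/scene/side; columns A red, D yellow, C yellow, B red): B's label shows toward the robot side in the wrist view. C's faces +y in the side view, A's is toward −x+y, and D's is hidden here. I'll look from the +y side.

Request:
send_rows([
  [85, 9.9, 37.4, 5.5, 0],
  [85, 9.9, 37.4, 5.5, 0],
  [85, 9.9, 37.4, 5.5, 0],
  [85, 9.9, 37.4, 5.5, 0],
  [85, 9.9, 37.4, 5.5, 0],
  [85, 9.9, 37.4, 5.5, 0],
  [85, 9.9, 37.4, 5.5, 0],
  [85, 9.9, 37.4, 5.5, 0],
  [85, 9.9, 37.4, 5.5, 0],
  [85, 9.9, 37.4, 5.5, 0],
  [85, 9.9, 37.4, 5.5, 0],
  [85, 9.9, 37.4, 5.5, 0],
  [85, 9.9, 37.4, 5.5, 0],
  [85, 9.9, 37.4, 5.5, 0],
  [85, 9.9, 37.4, 5.5, 0],
  [85, 9.9, 37.4, 5.5, 0],
  [85, 9.9, 37.4, 5.5, 0],
  [85, 9.9, 37.4, 5.5, 0],
  [85, 0, 0, 0, 0],
  [85, 0, 0, 0, 0],
])

```text
t: 9.65
ee_pos: [0.5198, 0.3896, 0.1716]
eef_rot: [[-0.922, 0.386, -0.001], [0.386, 0.922, -0.001], [0.001, -0.002, -1.0]]
wrist_force: [1.2, -1.2, 0.1]
opening: 0.998
grip_force: 0.0
```

```bash
python3 - <<'E'
from h import *
im,d,s=snap('wrist');print(s['t'],s['ee_pos']);np.savez('w5.npz',im=im,p=s['ee_pos'],R=s['eef_rot'])
cv2.imwrite('pics/w5.png',cv2.resize(im[:,:,::-1],None,fx=1.56,fy=1.56,interpolation=cv2.INTER_CUBIC)[:,:])
E
```

```text
9.65 [0.5198 0.3896 0.1716]
```

View pics/w5.png

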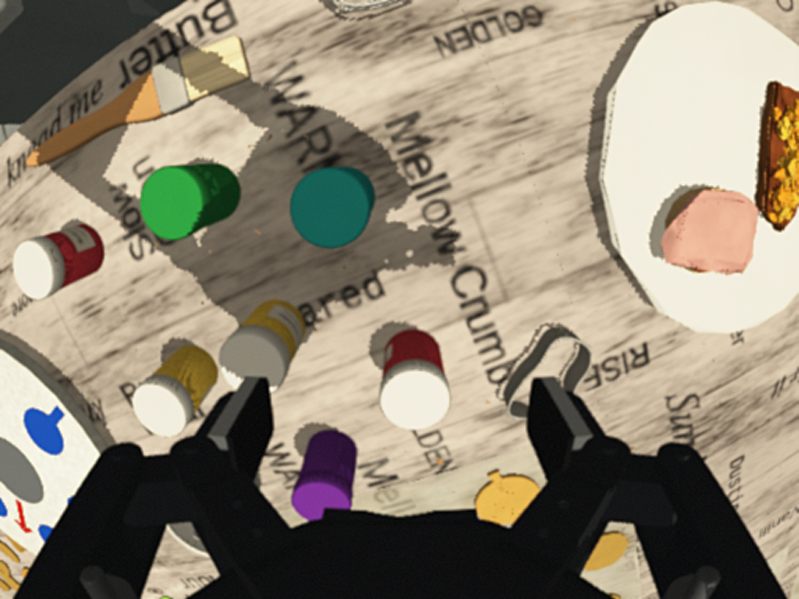

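Wrist view (×1.56 px): A's label is at (83,237), C's at (290,318), and B (413,370) shows none on this side. D (175,385) shows none either, so it must face away (+x side). I'll triangulate the caps and unwrap the sides.

```bash
cat > tubs.py <<'E'
from h import *
def load(k):
    z=np.load(k+'.npz');return z['im'],dict(ee_pos=z['p'],eef_rot=z['R'])
def cap(im,s,p,zt=.07,win=34,dbg=False):
    """cap centre pixel near the predicted top centre p(x,y)"""
    u=proj('wrist',[[p[0],p[1],zt]],s)[0];x0,y0=np.maximum(u.astype(int)-win,0);c=im[y0:y0+2*win,x0:x0+2*win]
    h=hsv(c);m=(h[...,1]<46)&(h[...,2]>80)
    m=cv2.morphologyEx(m.astype(np.uint8),cv2.MORPH_OPEN,np.ones((7,7)))
    b,l=blobs(m,150)
    if not b: return None
    i=min(range(len(b)),key=lambda i:np.linalg.norm(b[i][0]+[x0,y0]-u))
    ct,_=cv2.findContours((l==l[int(b[i][1][1]+b[i][1][3]//2),int(b[i][1][0]+b[i][1][2]//2)]).astype(np.uint8),0,1)
    (cx,cy),r=cv2.minEnclosingCircle(max(ct,key=cv2.contourArea))
    # predicted cap disc radius in pixels
    rp=np.linalg.norm(proj('wrist',[[p[0]+.022,p[1],zt]],s)[0]-u)
    return b[i][0]+[x0,y0],b[i][1][4],rp*rp*np.pi,(cx+x0,cy+y0),r
def unwrap(im,s,p,z0=0.0):
    h=hsv(im);th=np.radians(np.arange(0,360,5));S=[]
    o,_=ray('wrist',[256,190],s)
    for t in th:
        n=np.array([np.cos(t),np.sin(t),0]);row=[]
        for z in np.linspace(.022,.038,5):
            X=np.array([p[0],p[1],z0+z])+.0215*n;v=o-X;v/=np.linalg.norm(v)
            if v@n<.15: continue
            u=proj('wrist',X,s)[0]
            if 1<u[0]<510 and 1<u[1]<382: row.append(h[int(round(u[1])),int(round(u[0])),1])
        S.append(np.median(row) if len(row)>=4 else np.nan)
    return np.degrees(th),np.array(S)
E
python3 - <<'E'
from tubs import *
T=dict(A=(.406,.158),B=(.591,.378),C=(.524,.284),D=(.53,.199))
for n,p in T.items():
    R=[]
    for k in ['w1','w2','w5']:
        im,s=load(k);c=cap(im,s,p)
        if c: print(n,k,c,plane('wrist',c[0],.07,s)[0]);R.append((k,c[0]))
    
E
```

```text
A w1 (array([200.6476, 118.8825]), np.int32(1013), np.float64(1071.1125042311905), (np.float64(200.73077011108398), np.float64(118.80769157409668)), 18.21974754333496) [0.404  0.1613 0.07  ]
A w2 (array([406.663 ,  66.0025]), np.int32(810), np.float64(947.686819584235), (np.float64(406.6818199157715), np.float64(66.31818008422852)), 17.136524200439453) [0.4038 0.159  0.07  ]
A w5 (array([ 23.9146, 171.4612]), np.int32(1019), np.float64(1209.9034247846298), (np.float64(24.211864471435547), np.float64(171.69491577148438)), 19.570545196533203) [0.4053 0.1672 0.07  ]
B w1 (array([403.9287, 187.2695]), np.int32(757), np.float64(645.0094993572135), (np.float64(403.70000076293945), np.float64(187.5)), 16.197011947631836) [0.5829 0.3703 0.07  ]
B w5 (array([265.5569, 253.5944]), np.int32(1600), np.float64(1147.6536323220903), (np.float64(265.5), np.float64(253.89130401611328)), 22.978370666503906) [0.5824 0.3731 0.07  ]
C w1 (array([336.4234, 170.4013]), np.int32(947), np.float64(874.1139251734922), (np.float64(336.3125), np.float64(170.40625)), 17.541484832763672) [0.525  0.2881 0.07  ]
C w
[... 207 characters left out ...]
83), np.float64(1497.124774640288), (np.float64(162.51801681518555), np.float64(231.16216278076172)), 22.295961380004883) [0.5215 0.2927 0.07  ]
D w1 (array([276.1324, 199.6451]), np.int32(944), np.float64(845.989274458036), (np.float64(276.0547561645508), np.float64(199.56052017211914)), 17.595460891723633) [0.531  0.2052 0.07  ]
D w2 (array([456.1322, 147.222 ]), np.int32(590), np.float64(678.7498271897651), (np.float64(455.5), np.float64(147.36206817626953)), 15.050647735595703) [0.5307 0.2037 0.07  ]
D w5 (array([103.7792, 260.0633]), np.int32(1137), np.float64(1194.6589129772174), (np.float64(103.46428680419922), np.float64(260.6964302062988)), 20.196115493774414) [0.5303 0.2103 0.07  ]
```

```bash
python3 - <<'E'
from tubs import *
T=dict(A=(.404,.161),B=(.583,.371),C=(.525,.288),D=(.531,.205))
for n,p in T.items():
    R=[]
    for k in ['w1','w2','w5']:
        im,s=load(k);th,S=unwrap(im,s,p);ok=~np.isnan(S)
        if ok.any(): print(n,k,' '.join(f'{int(t)}:{int(v)}' for t,v in zip(th[ok],S[ok])))
    i1,s1=load('w1');i2,s2=load('w5');
    o1,d1=ray('wrist',cap(i1,s1,p)[3],s1);o2,d2=ray('wrist',cap(i2,s2,p)[3],s2);print(tri(o1,d1[0],o2,d2[0]))
E
```

```text
A w2 200:66 205:88 210:142 215:184 220:196 225:191 230:194 235:193 239:189 245:190 250:189 255:193 260:193 265:189 270:187 275:196 280:187 285:196 290:192 295:190 300:196 305:198 310:212 315:207 320:176 325:94
A w5 10:72 14:93 20:170 25:200 29:191 35:191 40:190 45:191 50:189 55:189 59:188 65:187 70:192 75:190 80:112 85:51 90:52 95:57 100:56 105:53 110:56 115:56 119:52 125:54 130:52 135:53 140:56 145:56 150:58
(array([0.4041, 0.16  , 0.0626]), np.float64(0.000500348830873421))
B w1 155:78 160:99 165:142 170:197 175:198 180:194 185:193 190:193 195:191 200:159 205:81 210:50 215:54 220:62 225:64 230:55 235:54 239:54 245:54 250:53 255:53 260:56 265:54 270:69 275:59 280:59 285:58
B w2 215:60 220:53 225:57 230:55 235:56 239:57 245:60 250:55 255:54 260:50 265:54 270:52 275:54 280:55 285:54 290:50 295:52 300:50 305:50
B w5 100:199 105:196 110:191 115:190 119:187 125:187 130:191 135:193 140:190 145:187 150:187 155:189 160:190 165:188 170:186 175:189 180:187 185:188 190:173 195:69 200:57 205:74 210:93 215:78 220:61
(array([0.5856, 0.3719, 0.0648]), np.float64(0.00016901094530325438))
C w1 160:1
[... 602 characters left out ...]
 np.float64(0.0006847196447961358))
D w1 125:187 130:192 135:191 140:195 145:194 150:191 155:190 160:194 165:188 170:192 175:189 180:192 185:194 190:190 195:189 200:189 205:173 210:176 215:166
D w2 170:79 175:96 180:139 185:183 190:198 195:195 200:195 205:191 210:193 215:191 220:192 225:190 230:191 235:191 239:191 245:193 250:190 255:190 260:192 265:191 270:190 275:195 280:193 285:190 290:148 295:96 300:60 305:67
D w5 45:91 50:141 55:174 59:193 65:192 70:191 75:191 80:189 85:190 90:189 95:188 100:191 105:190 110:189 115:190 119:191 125:190 130:187 135:188 140:189 145:189 150:191 155:191 160:191 165:168 170:160 175:79 180:77
(array([0.5327, 0.2048, 0.0647]), np.float64(9.128787616706235e-05))
```

Request:
send_rows([
  [85, -26, 11, 0, 0],
  [85, -26, 11, 0, 0],
  [85, -26, 11, 0, 0],
  [85, -26, 11, 0, 0],
  [85, -26, 11, 0, 0],
  [85, -26, 11, 0, 0],
  [85, 0, 0, 0, 0],
  [85, 0, 0, 0, 0],
])

```text
t: 10.5
ee_pos: [0.6898, 0.3883, 0.1724]
eef_rot: [[-0.921, 0.389, -0.001], [0.389, 0.921, -0.0], [0.001, -0.001, -1.0]]
wrist_force: [0.0, -0.1, 0.4]
opening: 0.999
grip_force: 0.0
```

```bash
python3 - <<'E'
from tubs import *
im,d,s=snap('wrist');print(s['t'],s['ee_pos']);np.savez('w6.npz',im=im,p=s['ee_pos'],R=s['eef_rot'])
cv2.imwrite('pics/w6.png',im[:,:,::-1])
T=dict(A=(.404,.161),B=(.585,.371),C=(.5255,.287),D=(.5315,.2035))
for n,p in T.items():
        th,S=unwrap(im,s,p);ok=~np.isnan(S)
        if ok.any(): print(n,' '.join(f'{int(t)}:{int(v)}' for t,v in zip(th[ok],S[ok])))
        c=cap(im,s,p)
        if c: print(c,plane('wrist',c[0],.07,s))
E
```

```text
10.5 [0.6898 0.3883 0.1724]
A 0:191 5:187 10:190 14:186 20:191 25:188 29:191 35:187 40:192 45:188 50:188 55:189 59:188 65:191 70:191 75:163 80:68 85:49 90:50 95:56 100:56 105:54 110:54 115:56 119:55
(array([189.7431,  84.4539]), np.int32(2016), np.float64(2101.3548204959575), (np.float64(189.71163940429688), np.float64(84.77513122558594)), 25.825035095214844) [[0.5857 0.3729 0.07  ]]
C 0:196 5:191 10:190 14:190 20:189 25:84 29:49 35:52 40:60 45:62 50:57 55:55 59:57 65:57 70:54 75:56 80:53 85:57 90:54 95:57 100:54 105:67 110:76 115:88 355:154
(array([88.2763, 71.3321]), np.int32(1596), np.float64(1530.9030128999248), (np.float64(88.5), np.float64(72.0)), 23.900936126708984) [[0.5286 0.2919 0.07  ]]
D 0:56 5:56 10:57 14:54 20:55 25:58 29:55 35:53 40:51 45:51 50:54 55:154 59:191 65:189 70:190 75:187 80:188 85:191 90:189 95:191 100:191 105:190 110:190 115:191 119:192 125:194 130:176 135:152
(array([ 32.2732, 118.6784]), np.int32(1054), np.float64(1283.0378895553602), (np.float64(32.62234115600586), np.float64(118.75531768798828)), 21.08806800842285) [[0.5334 0.2088 0.07  ]]
```

View pics/w6.png

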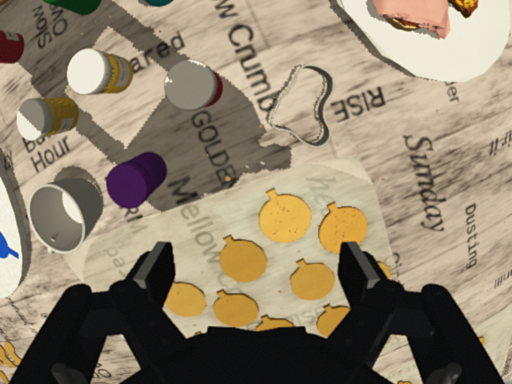

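View: C's label is toward the camera at (118,70), D's at (65,118), B casts no label this way, and the cutter is at (303,105). Unwrapping gives label directions A≈139°, B≈258°, C≈84°, D≈−6° (half-width ≈58°). I plan A→165°, C→105°, D→45°, B→−135°, leaving the two spots by the arrow free. Now to D.

Request:
send_rows([
  [85, 10.6, -32.9, 4, 0],
  [85, 10.6, -32.9, 5, 0],
  [85, 10.6, -32.9, 5, 0],
  [85, 10.6, -32.9, 5, 0],
  [85, 10.6, -32.9, 5, 0],
  [85, 10.6, -32.9, 5, 0],
  [85, 10.6, -32.9, 5, 0],
  [85, 0, 0, 2, 7.4],
  [85, 0, 0, 2, 7.4],
  [85, 0, 0, 2, 7.4],
  [85, 0, 0, 2, 7.4],
  [85, 0, 0, 2, 7.4],
  [85, 0, 0, 0, 0],
  [85, 0, 0, 0, 0],
])

```text
t: 11.95
ee_pos: [0.5312, 0.2063, 0.1291]
eef_rot: [[-0.507, 0.862, 0.0], [0.862, 0.507, 0.0], [0.0, 0.0, -1.0]]
wrist_force: [0.2, -0.1, 1.0]
opening: 0.993
grip_force: 0.0
```

```bash
cat >> tubs.py <<'E'
def hover(p,name,zt=.07,spot=None):
    """refine the cap position from a hover and tell the shift in tool mm"""
    im,d,s=snap('wrist');np.savez(name+'.npz',im=im,p=s['ee_pos'],R=s['eef_rot']);cv2.imwrite(f'pics/{name}.png',im[:,:,::-1])
    c=cap(im,s,p,zt,win=50);P=plane('wrist',c[3],zt,s)[0]
    print(s['t'],'area',c[1],c[2],'P',P,plane('wrist',c[0],zt,s)[0]);tell(s,P);return im,s,P
def tell(s,P,yaw=None):
    v=s['eef_rot'].T@(np.array([P[0],P[1],P[2]])-s['ee_pos'])*1e3
    y=np.degrees(np.arctan2(s['eef_rot'][1,1],s['eef_rot'][0,1]))
    print('shift tool mm',v,'y axis at',y,'q6',s['q'][5])
E
python3 - <<'E'
from tubs import *
hover((.5325,.205),'hD')
E
```

```text
11.95 area 2696 2633.449682061447 P [0.5309 0.2066 0.07  ] [0.531  0.2067 0.07  ]
shift tool mm [ 0.3987 -0.1809 59.1347] y axis at 30.44702427265521 q6 -15.226204139347699
```

View pics/hD.png

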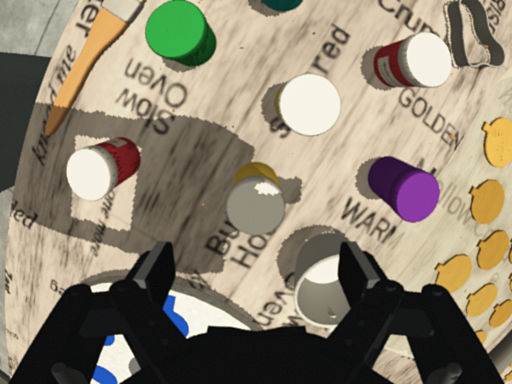

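D's cap is at (257,200), centred between the fingers. The mug rim at (325,285) lies near the right finger, so I'll check that clearance.

```bash
python3 - <<'E'
from tubs import *
im,s=load('hD')
m=plane('wrist',[(327,282)],.068,s)[0];print('mug hD',m,m-[.531,.2065,.068])
for k,u in [('w1',(422/1.5,398/1.5)),('w6',(59,216))]:
    i,s1=load(k);print(k,plane('wrist',u,.068,s1)[0])
for n,u in [('purple',(413,200)),('C',(310,104)),('A',(92,172)),('B',(425,60)),('green',(176,32))]:print(n,plane('wrist',u,.07,s)[0])
E
```

```text
mug hD [0.6193 0.1766 0.068 ] [ 0.0883 -0.0299  0.    ]
w1 [0.6236 0.1774 0.068 ]
w6 [0.6366 0.1828 0.068 ]
purple [0.6382 0.2737 0.07  ]
C [0.526  0.2887 0.07  ]
A [0.4073 0.1649 0.07  ]
B [0.5827 0.3688 0.07  ]
green [0.4208 0.2872 0.07  ]
```

Request:
send_rows([
  [85, 0, 0, 20, 0],
  [85, 0, 0, 30, 0],
  [85, 0, 0, 30, 0],
  [85, 0, 0, 15, 0],
  [85, 0, 0, 4, 0],
  [30, 0, 0, 0, 0],
  [30, 0, 0, 0, 0],
  [30, 0, 0, 0, 0],
  [30, 0, 0, 0, 0],
  [30, 0, 0, 0, 0],
  [30, 0, 0, 0, 0],
], force=50)

```text
t: 13.1
ee_pos: [0.5325, 0.2065, 0.031]
eef_rot: [[-0.503, 0.864, 0.002], [0.864, 0.503, 0.0], [-0.0, 0.002, -1.0]]
wrist_force: [-1.8, -0.7, 7.8]
opening: 0.502
grip_force: 49.6
```

Request:
send_rows([
  [30, 0, 0, -10, 0],
  [30, 0, 0, -30, 0],
  [30, 0, 0, -40, 0],
  [30, 0, 0, -40, 0],
  [30, -29.3, -3.2, 0, 0],
  [30, -29.3, -3.2, 0, 0],
  [30, -29.3, -3.2, 0, 0],
  [30, -29.3, -3.2, 0, 0],
  [30, -29.3, -3.2, 0, 0],
  [30, -29.3, -3.2, 0, 0],
  [30, -29.3, -3.2, 0, 0],
  [30, -29.3, -3.2, 0, 0],
  [30, 0, 0, 0, -8.5],
  [30, 0, 0, 0, -8.5],
  [30, 0, 0, 0, -8.5],
  [30, 0, 0, 0, -8.5],
  [30, 0, 0, 0, -8.5],
  [30, 0, 0, 0, -8.5],
  [30, 0, 0, 0, 0],
  [30, 0, 0, 0, 0],
])

```text
t: 15.1
ee_pos: [0.6277, -0.0091, 0.1505]
eef_rot: [[-0.988, 0.157, 0.001], [0.157, 0.988, -0.0], [-0.001, 0.0, -1.0]]
wrist_force: [-0.9, -0.2, -0.9]
opening: 0.501
grip_force: 51.1
```

```bash
python3 - <<'E'
from tubs import *
c=np.array([.5533,-.0839]);a=np.radians(45.4)
im,d,s=snap('wrist');np.savez('cD.npz',im=im,p=s['ee_pos'],R=s['eef_rot']);cv2.imwrite('pics/cD.png',im[:,:,::-1])
print(s['t'],s['ee_pos'],s['opening'],s['grip_force']);tell(s,[c[0]+.105*np.cos(a),c[1]+.105*np.sin(a),.06])
E
```

```text
15.1 [ 0.6277 -0.0091  0.1505] 0.501327870595947 51.10567755997181
shift tool mm [ 0.6923 -0.1636 90.4574] y axis at 80.94507195255625 q6 -87.2203933497806
```

View pics/cD.png

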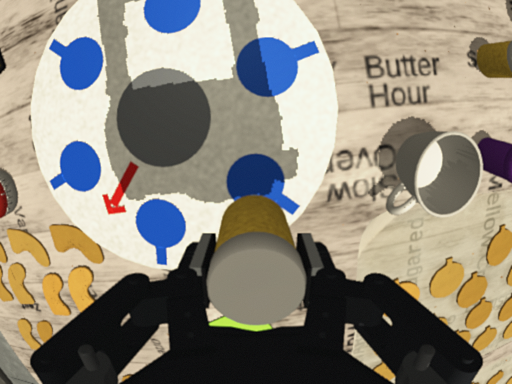

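Tub D is held upright over the 45° spot (blue at (256,180), tab to the lower right). Lowering it now.

Request:
send_rows([
  [30, 0.7, 0, 30, 0],
  [30, 0, 0, 30, 0],
  [30, 0, 0, 20, 0],
  [30, 0, 0, 6, 0],
  [30, 0, 0, 2, 0],
  [30, 0, 0, 1, 0],
  [30, 0, 0, 0, 0],
  [30, 0, 0, 0, 0],
])

```text
t: 15.95
ee_pos: [0.6275, -0.009, 0.0617]
eef_rot: [[-0.988, 0.153, 0.001], [0.153, 0.988, -0.0], [-0.001, 0.0, -1.0]]
wrist_force: [1.0, -0.2, -1.0]
opening: 0.502
grip_force: 51.1
```

Request:
send_rows([
  [30, 0, 0, 0.7, 0],
  [30, 0, 0, 0, 0],
  [60, 0, 0, 0, 0],
  [80, 0, 0, 0, 0],
  [80, 0, 0, 0, 0],
  [85, 0, 0, -10, 0],
  [85, 0, 0, -30, 0],
  [85, 0, 0, -40, 0],
  [85, 16.2, 31, 0, 0],
  [85, 16.2, 31, 0, 0],
  [85, 16.2, 31, 0, 0],
  [85, 16.2, 31, 0, 0],
  [85, 16.2, 31, 0, 0],
  [85, 16.2, 31, 0, 0],
  [85, 16.2, 31, 0, 0],
  [85, 16.2, 31, 0, 0],
  [85, 16.2, 31, 10, 0],
  [85, 0, 0, 0, -6.5],
  [85, 0, 0, 0, -6.5],
  [85, 0, 0, 0, -6.5],
])

```text
t: 17.95
ee_pos: [0.5254, 0.2895, 0.1307]
eef_rot: [[-0.982, -0.191, 0.0], [-0.191, 0.982, 0.0], [-0.0, 0.0, -1.0]]
wrist_force: [-0.8, -0.3, -0.5]
opening: 0.993
grip_force: 0.0
```

Request:
send_rows([
  [85, 0, 0, 0, 0],
  [85, 0, 0, 0, 0],
])

```text
t: 18.15
ee_pos: [0.5256, 0.289, 0.1305]
eef_rot: [[-0.983, -0.182, 0.0], [-0.182, 0.983, 0.0], [-0.0, 0.0, -1.0]]
wrist_force: [-0.7, -0.1, -1.1]
opening: 0.996
grip_force: 0.0
```

```bash
python3 - <<'E'
from tubs import *
im,s,P=hover((.526,.2887),'hC')
i6,s6=load('w6');i5,s5=load('w5')
for i,q in((i5,s5),(i6,s6)):
    th,S=unwrap(i,q,P);ok=~np.isnan(S);print(' '.join(f'{int(t)}:{int(v)}' for t,v in zip(th[ok],S[ok])))
E
```

```text
18.15 area 2690 2304.282588811893 P [0.5243 0.2885 0.07  ] [0.5244 0.2885 0.07  ]
shift tool mm [ 1.3802 -0.2781 60.5198] y axis at 100.50599256260995 q6 -77.40438977646419
59:54 65:54 70:55 75:53 80:52 85:54 90:53 95:53 100:52 105:52 110:54 115:51 119:53 125:54 130:53 135:52 140:51 145:141 150:189 155:191 160:189 165:192 170:187 175:116 180:108
0:190 5:189 10:191 14:159 20:84 25:49 29:51 35:58 40:63 45:56 50:56 55:54 59:53 65:53 70:55 75:52 80:53 85:54 90:53 95:54 100:53 105:54 110:59 115:58 350:196 355:192
```

View pics/hC.png

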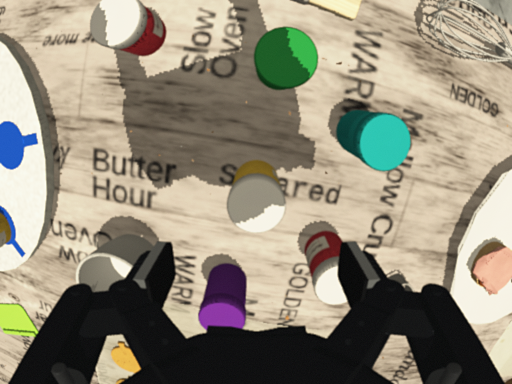

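C's cap is at (257,200), centred. B at (330,265) is clear of the right finger by calculation (75 mm between centres).

Request:
send_rows([
  [85, 1, 0, 20, 0],
  [85, 0, 0, 30, 0],
  [85, 0, 0, 30, 0],
  [85, 0, 0, 15, 0],
  [85, 0, 0, 4.5, 0],
  [30, 0, 0, 0, 0],
  [30, 0, 0, 0, 0],
  [30, 0, 0, 0, 0],
  [30, 0, 0, 0, 0],
  [30, 0, 0, 0, 0],
  [30, 0, 0, -10, 0],
  [30, 0, 0, -30, 0],
  [30, 0, 0, -40, 0],
  [30, 0, 0, -40, 0],
  [30, 0, 0, 0, 0],
])

```text
t: 19.7
ee_pos: [0.5271, 0.29, 0.1567]
eef_rot: [[-0.983, -0.186, 0.008], [-0.186, 0.983, 0.004], [-0.009, 0.002, -1.0]]
wrist_force: [1.5, 0.6, -1.9]
opening: 0.499
grip_force: 51.2
```

```bash
python3 - <<'E'
from tubs import *
c=np.array([.5533,-.0839]);a=np.radians(105.4);s=sensors.state()
print(s['opening'],s['grip_force']);tell(s,[c[0]+.105*np.cos(a),c[1]+.105*np.sin(a),.0605])
E
```

```text
0.4989378714928577 51.18907570838928
shift tool mm [  53.1106 -267.8038   95.242 ] y axis at 100.70136789428453 q6 -77.56999744700957
```

Request:
send_rows([
  [30, 5.5, -29.7, 0, 0],
  [30, 5.5, -29.7, 0, 0],
  [30, 5.5, -29.7, 0, 0],
  [30, 5.5, -29.7, 0, 0],
  [30, 5.5, -29.7, 0, 0],
  [30, 5.5, -29.7, 0, 0],
  [30, 5.5, -29.7, 0, 0],
  [30, 5.5, -29.7, 0, 0],
  [30, 5.5, -29.7, 0, 0],
  [30, 0, 0, 0, -7.8],
  [30, 0, 0, 0, -7.8],
  [30, 0, 0, 0, -7.8],
  [30, 0, 0, 10, 0],
  [30, 0, 0, 30, 0],
  [30, 0, 0, 10, 0],
  [30, 0, 0, 0, 0],
  [30, 0, 0, 0, 0],
])

```text
t: 21.4
ee_pos: [0.5257, 0.0171, 0.1009]
eef_rot: [[-0.829, -0.56, -0.0], [-0.56, 0.829, 0.0], [0.0, 0.0, -1.0]]
wrist_force: [0.5, 0.9, -0.9]
opening: 0.5
grip_force: 51.3
```

```bash
python3 - <<'E'
from tubs import *
c=np.array([.5533,-.0839]);a=np.radians(105.4);s=sensors.state()
print(s['ee_pos'],s['opening'],s['grip_force']);tell(s,[c[0]+.105*np.cos(a),c[1]+.105*np.sin(a),.0605])
E
```

```text
[0.5257 0.0171 0.1009] 0.500060033918407 51.322086453437805
shift tool mm [ 0.0532  0.3625 40.3553] y axis at 124.02895054456924 q6 -128.6758466355743
```

Request:
send_rows([
  [30, 0, 0.3, 25, 0],
  [30, 0, 0, 10, 0],
  [30, 0, 0, 4, 0],
  [30, 0, 0, 1, 0],
  [30, 0, 0, 0, 0],
  [60, 0, 0, 0, 0],
  [80, 0, 0, 0, 0],
  [80, 0, 0, 0, 0],
  [85, 0, 0, -10, 0],
  [85, 0, 0, -30, 0],
  [85, 0, 0, -30, 0],
  [85, 2.6, 26.9, 0, 0],
  [85, 2.6, 26.9, 0, 0],
  [85, 2.6, 26.9, 0, 0],
  [85, 2.6, 26.9, 0, 0],
  [85, 2.6, 26.9, 0, 0],
  [85, 2.6, 26.9, 0, 0],
  [85, 2.6, 26.9, 0, 0],
])

```text
t: 23.2
ee_pos: [0.4041, 0.1637, 0.1313]
eef_rot: [[-0.828, -0.561, 0.001], [-0.561, 0.828, 0.0], [-0.001, -0.0, -1.0]]
wrist_force: [0.8, -0.5, -0.0]
opening: 0.996
grip_force: 0.0
```

Request:
send_rows([
  [85, 0, 0, 0, 8],
  [85, 0, 0, 0, 8],
  [85, 0, 0, 0, 8],
  [85, 0, 0, 0, 0],
  [85, 0, 0, 0, 0],
])

```text
t: 23.7
ee_pos: [0.4049, 0.163, 0.131]
eef_rot: [[-0.984, -0.18, 0.0], [-0.18, 0.984, 0.0], [-0.0, 0.0, -1.0]]
wrist_force: [0.3, 0.5, -0.5]
opening: 0.998
grip_force: 0.0
```

```bash
python3 - <<'E'
from tubs import *
im,s,P=hover((.4055,.163),'hA')
for k in ('w5','w6','w2','hC','hD'):
    i,q=load(k)
    th,S=unwrap(i,q,P);ok=~np.isnan(S);print(k,' '.join(f'{int(t)}:{int(v)}' for t,v in zip(th[ok],S[ok])))
E
```

```text
23.7 area 2665 2291.864051384375 P [0.402  0.1605 0.07  ] [0.4021 0.1604 0.07  ]
shift tool mm [ 3.3363 -1.9078 60.9821] y axis at 100.3562166231312 q6 -86.27736746207802
w5 10:196 14:200 20:194 25:191 29:188 35:189 40:188 45:188 50:189 55:189 59:191 65:188 70:190 75:91 80:51 85:52 90:55 95:55 100:53 105:50 110:52 115:55 119:52 125:53 130:56 135:56 140:57 145:55 150:54
w6 0:186 5:188 10:186 14:189 20:187 25:188 29:186 35:184 40:190 45:186 50:188 55:190 59:190 65:189 70:177 75:105 80:49 85:50 90:56 95:55 100:53 105:54 110:56 115:58 119:58
w2 200:56 205:56 210:66 215:92 220:147 225:195 230:194 235:193 239:192 245:191 250:190 255:190 260:193 265:193 270:189 275:187 280:196 285:189 290:196 295:192 300:188 305:196 310:193 315:195 320:207 325:209
hC 10:187 14:189 20:187 25:186 29:188 35:188 40:189 45:188 50:188 55:190 59:189 65:189 70:191 75:124 80:51 85:50 90:57 95:64 100:52 105:53 110:53 115:54 119:57 125:56
hD 0:189 5:188 10:188 14:189 20:190 25:190 29:188 35:188 40:191 45:187 50:188 55:188 59:189 65:188 70:192 75:119 80:54 85:52 90:64 95:65 100:56 105:58 110:57 350:200 355:192
```

View pics/hA.png

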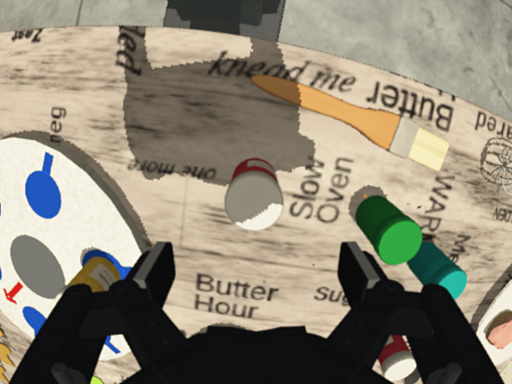

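A's cap is at (254,200), and C already stands on its spot at (95,275) with its label facing outwards. I'll grasp A.

Request:
send_rows([
  [85, 2.3, -2, 20, 0],
  [85, 0, 0, 30, 0],
  [85, 0, 0, 30, 0],
  [85, 0, 0, 15, 0],
  [85, 0, 0, 5, 0],
  [30, 0, 0, 0, 0],
  [30, 0, 0, 0, 0],
  [30, 0, 0, 0, 0],
  [30, 0, 0, 0, 0],
  [30, 0, 0, 0, 0],
  [30, 0, 0, -10, 0],
  [30, 0, 0, -30, 0],
  [30, 0, 0, -40, 0],
  [30, 0, 0, -40, 0],
  [30, 0, 0, 0, 0],
  [30, 0, 0, 0, 0],
])

```text
t: 25.35
ee_pos: [0.4032, 0.1607, 0.152]
eef_rot: [[-0.984, -0.176, 0.003], [-0.176, 0.984, 0.001], [-0.003, 0.0, -1.0]]
wrist_force: [0.3, -0.3, -2.3]
opening: 0.499
grip_force: 51.2
```

```bash
python3 - <<'E'
from tubs import *
c=np.array([.5533,-.0839]);a=np.radians(165.4);s=sensors.state()
print(s['opening'],s['grip_force']);tell(s,[c[0]+.105*np.cos(a),c[1]+.105*np.sin(a),.0605])
E
```

```text
0.49853914033972563 51.214608550071716
shift tool mm [  -9.0962 -223.2601   91.469 ] y axis at 100.12160806024362 q6 -86.28309044597627
```

Request:
send_rows([
  [30, -1.1, -27.9, 0, 0],
  [30, -1.1, -27.9, 0, 0],
  [30, -1.1, -27.9, 0, 0],
  [30, -1.1, -27.9, 0, 0],
  [30, -1.1, -27.9, 0, 0],
  [30, -1.1, -27.9, 0, 0],
  [30, -1.1, -27.9, 0, 0],
  [30, -1.1, -27.9, 0, 0],
  [30, 0, 0, 0, -7.3],
  [30, 0, 0, 0, -7.3],
  [30, 0, 0, 0, -7.3],
  [30, 0, 0, 0, -7.3],
  [30, 0, 0, 10, 0],
  [30, 0, 0, 30, 0],
  [30, 0, 0, 10, 0],
  [30, 0, 0, 0, 0],
  [30, 0, 0, 0, 0],
])

```text
t: 27.05
ee_pos: [0.4505, -0.0576, 0.1006]
eef_rot: [[-0.775, -0.632, -0.001], [-0.632, 0.775, 0.0], [0.001, 0.001, -1.0]]
wrist_force: [0.3, 0.2, -0.7]
opening: 0.501
grip_force: 51.4
```

```bash
python3 - <<'E'
from tubs import *
c=np.array([.5533,-.0839]);a=np.radians(165.4);s=sensors.state()
print(s['ee_pos'],s['opening'],s['grip_force']);tell(s,[c[0]+.105*np.cos(a),c[1]+.105*np.sin(a),.0605])
E
```

```text
[ 0.4505 -0.0576  0.1006] 0.5010322719406636 51.35978579521179
shift tool mm [-1.0037 -0.6503 40.0846] y axis at 129.2302796596123 q6 -144.05153821666298
```

Request:
send_rows([
  [30, -1, -0.6, 25, 0],
  [30, 0, 0, 10, 0],
  [30, 0, 0, 4, 0],
  [30, 0, 0, 1, 0],
  [30, 0, 0, 0, 0],
  [60, 0, 0, 0, 0],
  [80, 0, 0, 0, 0],
  [80, 0, 0, 0, 0],
  [85, 0, 0, -10, 0],
  [85, 0, 0, -30, 0],
  [85, 0, 0, -40, 0],
  [85, 0, 0, -10, 0],
  [85, -26.7, 17.7, 0, 0],
  [85, -26.7, 17.7, 0, 0],
  [85, -26.7, 17.7, 0, 0],
  [85, -26.7, 17.7, 0, 0],
  [85, -26.7, 17.7, 0, 0],
  [85, -26.7, 17.7, 0, 0],
  [85, -26.7, 17.7, 0, 0],
])

```text
t: 28.95
ee_pos: [0.518, 0.1582, 0.1508]
eef_rot: [[-0.774, -0.634, -0.0], [-0.634, 0.774, -0.0], [0.0, 0.0, -1.0]]
wrist_force: [-0.3, -0.2, 0.9]
opening: 1.0
grip_force: 0.0
```

Request:
send_rows([
  [85, -26.7, 17.7, 0, 0],
  [85, -26.7, 17.7, 0, 0],
  [85, -26.7, 17.7, 0, 0],
  [85, -26.7, 17.7, 0, 0],
  [85, -26.7, 17.7, 0, 0],
  [85, -26.7, 17.7, 0, 0],
  [85, -26.7, 17.7, 0, 0],
  [85, 0, 0, 10, -7],
  [85, 0, 0, 10, -7],
  [85, 0, 0, 0, -7],
  [85, 0, 0, 0, 0],
  [85, 0, 0, 0, 0],
])

```text
t: 30.15
ee_pos: [0.5841, 0.3711, 0.1308]
eef_rot: [[-0.499, -0.867, 0.0], [-0.867, 0.499, 0.0], [-0.0, -0.0, -1.0]]
wrist_force: [-0.2, -0.9, -0.0]
opening: 0.996
grip_force: 0.0
```

```bash
python3 - <<'E'
from tubs import *
im,s,P=hover((.584,.371),'hB')
for k in ('w1','w5','hC','hD'):
    i,q=load(k)
    th,S=unwrap(i,q,P);ok=~np.isnan(S);print(k,' '.join(f'{int(t)}:{int(v)}' for t,v in zip(th[ok],S[ok])))
E
```

```text
30.15 area 2691 2618.6463893350005 P [0.5843 0.3702 0.07  ] [0.5843 0.3703 0.07  ]
shift tool mm [ 0.606  -0.6529 60.8063] y axis at 150.08983488440177 q6 -122.60242495698857
w1 155:126 160:170 165:197 170:198 175:193 180:193 185:190 190:197 195:180 200:106 205:51 210:52 215:60 220:64 225:55 230:55 235:55 239:55 245:53 250:56 255:58 260:56 265:55 270:59 275:58 280:58 285:58
w5 100:200 105:196 110:190 115:191 119:189 125:188 130:188 135:189 140:191 145:188 150:191 155:186 160:187 165:189 170:189 175:191 180:191 185:189 190:193 195:126 200:78 205:56 210:74 215:74 220:67
hC 150:28 155:28 160:188 165:186 170:184 175:187 180:187 185:185 190:187 195:189 200:90 205:48 210:52 215:53 220:59 225:54 230:52 235:52 239:53 245:52 250:53 255:52 260:53 265:55 270:54 275:58 280:56
hD 165:198 170:190 175:186 180:192 185:187 190:188 195:179 200:66 205:52 210:54 215:58 220:55 225:53 230:55 235:52 239:54 245:52 250:52 255:51 260:52 265:52 270:52 275:57 280:59 285:55
```

View pics/hB.png

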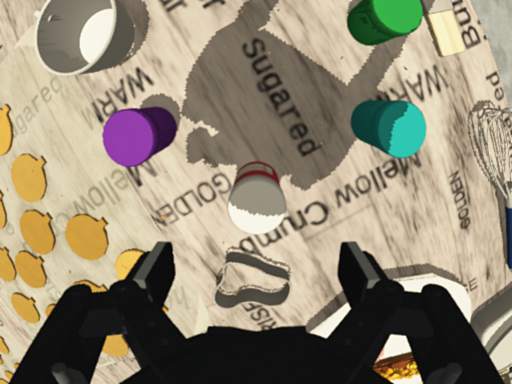

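B's cap is at (257,200), with the cutter at (253,275) outside the fingers' line. I'll grasp it.

Request:
send_rows([
  [85, 0.3, -0.6, 20, 0],
  [85, 0, 0, 30, 0],
  [85, 0, 0, 30, 0],
  [85, 0, 0, 15, 0],
  [85, 0, 0, 5, 0],
  [30, 0, 0, 0, 0],
  [30, 0, 0, 0, 0],
  [30, 0, 0, 0, 0],
  [30, 0, 0, 0, 0],
  [30, 0, 0, 0, 0],
  [30, 0, 0, -10, 0],
  [30, 0, 0, -30, 0],
  [30, 0, 0, -40, 0],
  [30, 0, 0, -50, 0],
  [30, 0, 0, 0, 0],
  [30, 0, 0, 0, 0],
])

```text
t: 31.8
ee_pos: [0.5851, 0.3708, 0.1628]
eef_rot: [[-0.495, -0.869, 0.003], [-0.869, 0.495, 0.002], [-0.003, -0.002, -1.0]]
wrist_force: [-1.1, -1.4, -1.2]
opening: 0.504
grip_force: 51.0
```

```bash
python3 - <<'E'
from tubs import *
c=np.array([.5533,-.0839]);a=np.radians(-134.6);s=sensors.state()
print(s['opening'],s['grip_force']);tell(s,[c[0]+.105*np.cos(a),c[1]+.105*np.sin(a),.0605])
E
```

```text
0.5043674856917437 51.03012800216675
shift tool mm [ 512.5096 -170.4775  101.1955] y axis at 150.30474015531786 q6 -122.8709439545741
```

Request:
send_rows([
  [30, 28.5, -9.5, 0, 0],
  [30, 28.5, -9.5, 0, 0],
  [30, 28.5, -9.5, 0, 0],
  [30, 28.5, -9.5, 0, 0],
  [30, 28.5, -9.5, 0, 0],
  [30, 28.5, -9.5, 0, 0],
  [30, 28.5, -9.5, 0, 0],
  [30, 28.5, -9.5, 0, 0],
  [30, 28.5, -9.5, 0, 0],
  [30, 28.5, -9.5, 0, 0],
  [30, 28.5, -9.5, 0, 0],
  [30, 28.5, -9.5, 0, 0],
  [30, 28.5, -9.5, 0, 0],
  [30, 28.5, -9.5, 0, 0],
  [30, 28.5, -9.5, 0, 0],
  [30, 28.5, -9.5, 0, 0],
  [30, 28.5, -9.5, 0, 0],
  [30, 28.5, -9.5, 0, 0],
])

```text
t: 33.6
ee_pos: [0.4777, -0.1606, 0.1597]
eef_rot: [[-0.495, -0.869, -0.002], [-0.869, 0.495, 0.001], [0.0, 0.002, -1.0]]
wrist_force: [-0.3, 1.4, -1.2]
opening: 0.501
grip_force: 51.0
```

Request:
send_rows([
  [30, 0, 0, 0, 8.15],
  [30, 0, 0, 0, 8.15],
  [30, 0, 0, 0, 8.15],
  [30, 0, 0, 0, 8.15],
  [30, 0, 0, 10, 0],
  [30, 0, 0, 30, 0],
  [30, 0, 0, 20, 0],
  [30, 0, 0, 0, 0],
  [30, 0, 0, 0, 0],
])

```text
t: 34.5
ee_pos: [0.4784, -0.1596, 0.1001]
eef_rot: [[-0.884, -0.467, -0.002], [-0.467, 0.884, 0.001], [0.001, 0.001, -1.0]]
wrist_force: [1.0, -0.0, -1.4]
opening: 0.496
grip_force: 51.0
```

```bash
python3 - <<'E'
from tubs import *
c=np.array([.5533,-.0839]);a=np.radians(-134.6);s=sensors.state()
print(s['ee_pos'],s['opening'],s['grip_force']);tell(s,[c[0]+.105*np.cos(a),c[1]+.105*np.sin(a),.0605])
E
```

```text
[ 0.4784 -0.1596  0.1001] 0.4962644862878849 51.025970578193665
shift tool mm [-1.4708  0.2261 39.6386] y axis at 117.86009358102643 q6 -143.09058711348885
```

Request:
send_rows([
  [30, -1.4, 0.2, 25, 0],
  [30, 0, 0, 10, 0],
  [30, 0, 0, 3.5, 0],
  [30, 0, 0, 1, 0],
  [30, 0, 0, 0, 0],
  [60, 0, 0, 0, 0],
  [80, 0, 0, 0, 0],
  [80, 0, 0, 0, 0],
  [85, 0, 0, -10, 0],
  [85, 0, 0, -30, 0],
  [85, 0, 0, -40, 0],
  [85, 0, 0, -20, 0],
  [85, 26.8, 2.7, 0, 0],
  [85, 26.8, 2.7, 0, 0],
  [85, 26.8, 2.7, 0, 0],
  [85, 26.8, 2.7, 0, 0],
  [85, 26.8, 2.7, 0, 0],
  [85, 26.8, 2.7, 0, 0],
])

```text
t: 36.3
ee_pos: [0.3292, -0.2197, 0.1618]
eef_rot: [[-0.885, -0.465, 0.0], [-0.465, 0.885, -0.0], [-0.0, -0.001, -1.0]]
wrist_force: [-0.4, -0.2, -0.5]
opening: 0.993
grip_force: 0.0
```

Request:
send_rows([
  [85, 0, 0, 0, 8.5],
  [85, 0, 0, 0, 8.5],
  [85, 0, 0, 0, 8.5],
  [85, 0, 0, 0, 8.5],
  [85, 0, 0, 0, 8.5],
  [85, 0, 0, 0, 8.5],
  [85, 0, 0, 0, 8.5],
  [85, 0, 0, 0, 8.5],
  [85, 0, 0, 0, 8.5],
  [85, 0, 0, 0, 8.5],
  [85, 0, 0, 0, 8.5],
  [85, 0, 0, 0, 8.5],
  [85, 0, 0, 0, 0],
  [85, 0, 0, 0, 0],
])

```text
t: 37.7
ee_pos: [0.3302, -0.2194, 0.1615]
eef_rot: [[-0.275, 0.961, 0.0], [0.961, 0.275, -0.0], [-0.0, 0.0, -1.0]]
wrist_force: [0.9, -0.8, 0.1]
opening: 0.999
grip_force: 0.0
```

```bash
cat >> tubs.py <<'E'
MID=np.array([.5533,-.0839])
def check(name):
    im,d,s=snap('wrist');np.savez(name+'.npz',im=im,p=s['ee_pos'],R=s['eef_rot']);cv2.imwrite(f'pics/{name}.png',im[:,:,::-1])
    print(s['t'],s['ee_pos'])
    for n,a in dict(A=165.4,B=225.4,C=105.4,D=45.4).items():
        p=MID+.105*np.array([np.cos(np.radians(a)),np.sin(np.radians(a))])
        u=proj('wrist',[[*p,.1]],s)[0]
        if not(5<u[0]<507 and 5<u[1]<379): continue
        c=cap(im,s,p,.1,win=40)
        if c: print(n,p,'cap',c[1],c[2],plane('wrist',c[3],.1,s)[0][:2])
        th,S=unwrap(im,s,p,.03);th=(th-a+180)%360-180;o=np.argsort(th);th=th[o];S=S[o];k=~np.isnan(S)
        print(n,' '.join(f'{int(t)}:{int(v)}' for t,v in zip(th[k],S[k])))
E
python3 - <<'E'
from tubs import *
check('v1')
E
```

```text
37.7 [ 0.3302 -0.2194  0.1615]
A [ 0.4517 -0.0574] cap 4396 1496.385751079768 [ 0.4502 -0.0573]
A -15:38 -10:55 -5:65 0:55 4:52 9:54 14:54 19:52 24:51 29:53 34:53 39:54 44:55 49:52 54:57 59:54 64:50 69:72 74:189 79:194 84:185 89:190 94:189 99:190 104:203 109:165
B [ 0.4796 -0.1587] cap 4550 1032.5415230982187 [ 0.4779 -0.1582]
B -115:198 -110:200 -105:190 -100:191 -95:191 -90:188 -85:193 -80:190 -75:189 -70:189 -65:193 -60:98 -55:54 -50:51 -45:51 -40:60 -35:52 -30:53 -25:54 -20:54 -15:53 -10:53 -5:56 0:63 4:39 9:74 14:126
```

View pics/v1.png

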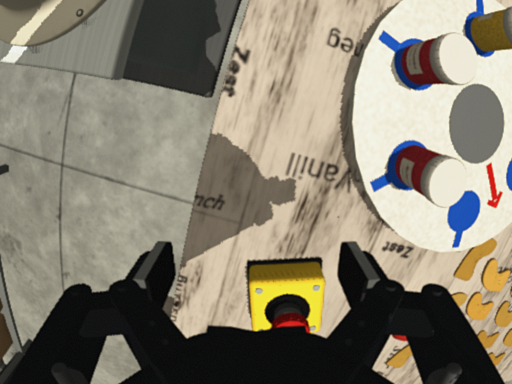

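v1: A at (440,60) and B at (435,180) stand on their spots with labels facing outwards; B looks aligned, and A may be a few degrees off. The red stop is still down at (290,325). I'll take a second view of A.

Request:
send_rows([
  [85, 25.8, 12.6, 0, 0],
  [85, 25.8, 12.6, 0, 0],
  [85, 25.8, 12.6, 0, 0],
  [85, 25.8, 12.6, 0, 0],
  [85, 25.8, 12.6, 0, 0],
  [85, 25.8, 12.6, 0, 0],
  [85, 0, 0, 0, 0],
  [85, 0, 0, 0, 0],
])

```text
t: 38.55
ee_pos: [0.3611, -0.0497, 0.1612]
eef_rot: [[-0.275, 0.961, 0.0], [0.961, 0.275, -0.0], [-0.0, 0.0, -1.0]]
wrist_force: [-0.4, 0.2, -0.2]
opening: 0.996
grip_force: 0.0
```

```bash
python3 - <<'E'
from tubs import *
check('v2')
h=lambda im:hsv(im)
# tub side silhouettes of red bodies: tangent azimuths -> axis
for k in ('v1','v2'):
    im,s=load(k);H,S,V=[hsv(im)[...,i].astype(int) for i in range(3)]
    for c,st in blobs(((H<8)|(H>172))&(S>150)&(V>50),60)[0]: print(k,c,st)
E
```

```text
38.55 [ 0.3611 -0.0497  0.1612]
A [ 0.4517 -0.0574] cap 3885 1621.7872913054377 [ 0.452  -0.0564]
A -80:189 -75:196 -70:189 -65:191 -60:180 -55:101 -50:52 -45:52 -40:59 -35:67 -30:55 -25:56 -20:55 -15:56 -10:53 -5:54 0:54 4:54 9:53 14:51 19:56 24:53 29:57 34:58 39:35
B [ 0.4796 -0.1587] cap 714 1131.5912155688156 [ 0.4778 -0.1582]
B -165:46 -160:89 -155:145 -150:182 -145:190 -140:189 -135:191 -130:191 -125:191 -120:190 -115:189 -110:188 -105:187 -100:186 -95:193 -90:187 -85:188 -80:186 -75:185 -70:194 -65:146 -60:72 -55:53 -50:67 -45:62 -40:37 -35:53 -30:40
C [0.5254 0.0173] cap 3994 900.4811760426064 [0.5136 0.0149]
C 4:21 9:62 14:62 19:57 24:56 29:56 34:54 39:51 44:51 49:53 54:50 59:53 64:51 69:183 74:189 79:189 84:187 89:188 94:191 99:189 104:189 109:188 114:185 119:191 124:193 129:193 134:107 139:79
v1 [421.8674  66.2088] [402  39  41  45 656]
v1 [415.3518 162.2161] [396 146  43  47 722]
v1 [492.6    187.4612] [487 163  15  45 245]
v1 [290.4136 320.9909] [272 313  38  21 440]
v1 [400.4923 336.9692] [393 334  15   7  65]
v2 [342.0478 210.6861] [321 194  46  43 481]
v2 [330.336  298.7794] [313 282  38  42 884]
v2 [416.8413 287.8889] [413 282   9  11  63]
```

View pics/v2.png

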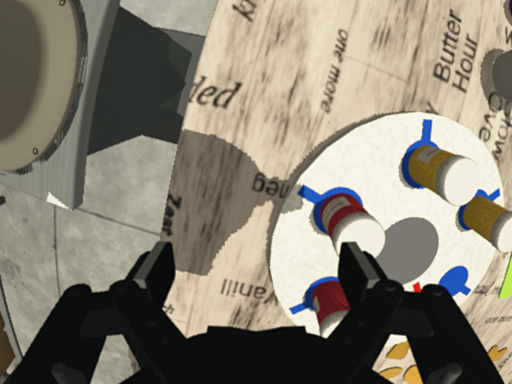

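v2: A at (350,215), C at (440,175), D at (487,220) and B at (330,300) are all on their spots with labels outward. A's label edges (−56°/+71°) say it is turned about +7°, so I'll regrasp A and correct it.

Request:
send_rows([
  [85, -10.8, 28.3, 0, 0],
  [85, -10.8, 28.3, 0, 0],
  [85, -10.8, 28.3, 0, 0],
  [85, 0, 0, 0, 0],
  [85, 0, 0, 0, 0],
])

```text
t: 39.1
ee_pos: [0.4513, -0.059, 0.1608]
eef_rot: [[-0.271, 0.963, -0.001], [0.963, 0.271, 0.0], [0.0, -0.001, -1.0]]
wrist_force: [-0.5, 0.2, -0.4]
opening: 0.998
grip_force: 0.0
```

```bash
python3 - <<'E'
from tubs import *
check('v3');im,s=load('v3');tell(sensors.state(),[.4517,-.0574,.061])
# blue remains around A as seen from above: compare ring of A and cap
for n,a in dict(A=165.4,B=225.4,C=105.4).items():
    p=MID+.105*np.array([np.cos(np.radians(a)),np.sin(np.radians(a))])
    print(n,'spot px',proj('wrist',[[*p,.03]],s),'top px',proj('wrist',[[*p,.1]],s))
E
```

```text
39.1 [ 0.4513 -0.059   0.1608]
A [ 0.4517 -0.0574] cap 5330 2735.4570597678003 [ 0.452  -0.0564]
A -95:195 -90:189 -85:189 -80:193 -75:193 -70:193 -65:191 -60:156 -55:62 -50:55 -45:63 -40:82 -35:73 -30:62 -25:57
B [ 0.4796 -0.1587] cap 2674 1794.7064911372715 [ 0.4804 -0.141 ]
B -175:191 -170:191 -165:192 -160:190 -155:193 -150:193 -145:193 -140:191 -135:194 -130:186 -125:191 -120:191 -115:191 -110:190 -105:192 -100:194 -95:190 -90:190 -85:191 -80:190 -75:192 -70:170 -65:91 -60:39 -55:146 174:195 179:200
C [0.5254 0.0173] cap 5216 2075.9772828185046 [0.5238 0.0175]
C 29:68 34:62 39:57 44:60 49:54 54:53 59:55 64:62 69:178 74:193 79:191 84:191 89:191 94:191 99:193 104:190 109:191 114:191 119:193 124:196
D [ 0.627  -0.0091] cap 2379 797.4823779481112 [ 0.6152 -0.0221]
D -175:191 -170:199 -165:201 59:218 64:198 69:149 74:36 79:201 84:194 89:190 94:191 99:191 104:191 109:193 114:189 119:191 124:192 129:191 134:192 139:191 144:191 149:192 154:191 159:190 164:188 169:190 174:190 179:190
shift tool mm [ 0.9512  1.4699 99.8266] y axis at 15.692626853045422 q6 -30.646052044997358
A spot px [[256.1277 178.5698]] top px [[256.1934 203.7037]]
B spot px [[255.6044 271.8196]] top px [[255.5382 313.7938]]
C spot px [[351.876  126.4121]] top px [[380.8341 135.9029]]
```

View pics/v3.png

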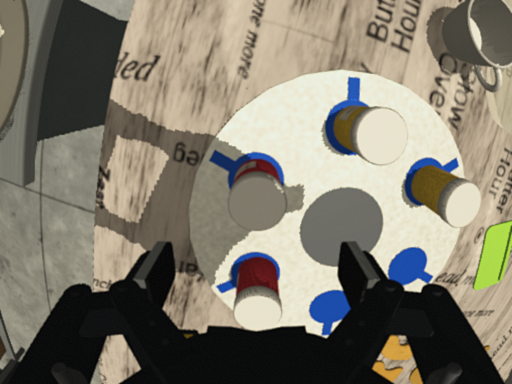

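v3: A's cap is at (257,201) within about 1–2 mm of its spot centre, and C's cap is at (381,136), exactly as predicted. I'll regrip A, turn it by 7.5° and set it down.

Request:
send_rows([
  [85, 1, 1.4, 20, 0],
  [85, 0, 0, 30, 0],
  [85, 0, 0, 30, 0],
  [85, 0, 0, 15, 0],
  [85, 0, 0, 4, 0],
  [30, 0, 0, 0, 0],
  [30, 0, 0, 0, 0],
  [30, 0, 0, 0, 0],
  [30, 0, 0, 0, 0],
  [30, 0, 0, -4, 0],
  [30, 0, 0, 0, 0],
  [30, 0, 0, 0, 3.7],
  [30, 0, 0, 0, 3.7],
  [30, 0, 0, 0, 0],
  [30, 0, 0, 0, 0],
  [30, 0, 0, 3, 0],
  [30, 0, 0, 1, 0],
  [30, 0, 0, 0, 0],
])

```text
t: 40.95
ee_pos: [0.4528, -0.0569, 0.0629]
eef_rot: [[-0.146, 0.989, 0.001], [0.989, 0.146, -0.0], [-0.001, 0.001, -1.0]]
wrist_force: [-6.1, -0.7, 30.5]
opening: 0.497
grip_force: 52.9
```

```bash
python3 - <<'E'
from tubs import *
s=sensors.state();print(s['ee_pos'],s['wrist_force']);tell(s,[.4517,-.0574,.061])
E
```

```text
[ 0.4528 -0.0569  0.0629] [-6.1471 -0.7192 30.4826]
shift tool mm [-0.337  -1.1722  1.9025] y axis at 8.384501744271178 q6 -23.03502789504074
```

Request:
send_rows([
  [30, 0, -1, -1.5, 0],
  [30, 0, 0, 0, 0],
  [60, 0, 0, 0, 0],
  [80, 0, 0, 0, 0],
  [80, 0, 0, 0, 0],
  [85, 0, 0, -10, 0],
  [85, 0, 0, -30, 0],
  [85, 0, 0, -40, 0],
  [85, 0, 0, -20, 0],
  [85, 0, 0, 0, 0],
])

```text
t: 41.95
ee_pos: [0.4531, -0.0572, 0.1667]
eef_rot: [[-0.145, 0.989, 0.005], [0.989, 0.145, -0.001], [-0.002, 0.005, -1.0]]
wrist_force: [0.1, 0.1, 0.4]
opening: 0.994
grip_force: 0.0
```

```bash
python3 - <<'E'
from tubs import *
tell(sensors.state(),[.62,.177,.16])
E
```

```text
shift tool mm [207.6427 199.0429   7.2905] y axis at 8.317345201329436 q6 -23.017922955860584
```

Request:
send_rows([
  [85, 26, 24.9, 0, 0],
  [85, 26, 24.9, 0, 0],
  [85, 26, 24.9, 0, 0],
  [85, 26, 24.9, 0, 0],
  [85, 26, 24.9, 0, 0],
  [85, 26, 24.9, 0, 0],
  [85, 26, 24.9, 0, 0],
  [85, 26, 24.9, 0, 0],
  [85, 0, 0, 0, -7.4],
  [85, 0, 0, 0, -7.4],
  [85, 0, 0, 0, -7.4],
  [85, 0, 0, 0, -7.4],
  [85, 0, 0, 0, -7.4],
  [85, 0, 0, 0, 0],
  [85, 0, 0, 0, 0],
])

```text
t: 43.45
ee_pos: [0.6184, 0.1777, 0.1633]
eef_rot: [[-0.708, 0.706, -0.001], [0.706, 0.708, -0.0], [0.0, -0.001, -1.0]]
wrist_force: [0.0, -0.3, 0.7]
opening: 0.995
grip_force: 0.0
```

```bash
python3 - <<'E'
from tubs import *
check('m1')
E
```

```text
43.45 [0.6184 0.1777 0.1633]
C [0.5254 0.0173] cap 4364 1666.9619630543243 [0.5311 0.0225]
C -95:185 -90:194 -85:198 -80:191 -75:188 -70:192 -65:182 -60:93 -55:52 -50:54 -45:54 -40:59 -35:57 -30:55 -25:56 -20:55 -15:55 -10:53 -5:56 0:56 4:55 9:55 14:53 19:54 24:58 29:58 34:47 39:44 44:40
D [ 0.627  -0.0091] cap 611 1369.208229795209 [ 0.6407 -0.0659]
D -10:52 -5:36 0:36 4:32 9:32 14:26 19:36 24:23 29:34 34:28 39:32 44:43 49:26 54:23 59:24 64:20 69:20 74:20 79:25 84:24 89:34 94:34 99:36 104:34 109:34 114:18 119:34 124:17 129:32
```

View pics/m1.png

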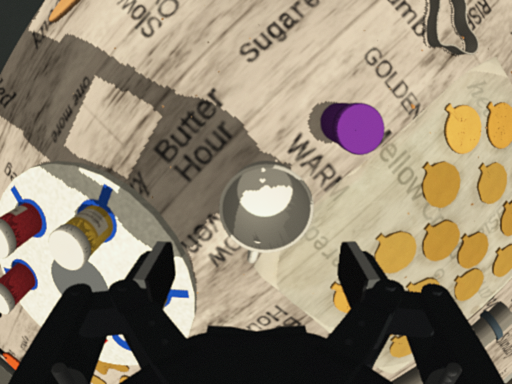

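m1: the mug rim is centred at about (267,207) with the handle just below at (255,257), so it points roughly along −45°, close to the arrow already. C's label edges (−61°/+67°) put it within 3°. No more pictures; I'll measure from depth and masks.

```bash
cat > mug.py <<'E'
from tubs import *
def cloud(n='wrist',s=None):
    s=s or sensors.state();im,d=optics.get_image(n)
    v,u=np.mgrid[0:384,0:512];uv=np.c_[u.ravel(),v.ravel()];o,D=ray(n,uv,s)
    if n=='wrist':
        ax=s['eef_rot']@W['hand_eye'][:3,2];D=D/(D@ax)[:,None]
    P=(o+D*d.ravel()[:,None]).reshape(384,512,3);P[d==0]=np.nan;return P,im,s
def fit(Q):
    A=np.c_[2*Q,np.ones(len(Q))];x=np.linalg.lstsq(A,(Q**2).sum(1),rcond=None)[0];return x[:2],np.sqrt(x[2]+x[:2]@x[:2])
def mug(P,c,z0=0.):
    X=P.reshape(-1,3);X=X[~np.isnan(X[:,0])];r=np.hypot(X[:,0]-c[0],X[:,1]-c[1])
    R=X[(r<.05)&(abs(X[:,2]-z0-.066)<.006)];cc=np.array(c);rad=0
    # outer rim: keep points, fit circle robustly
    for k in range(6):
        cc,rad=fit(R[:,:2]);e=abs(np.hypot(*(R[:,:2]-cc).T)-rad);R=R[e<max(.002,np.percentile(e,85))]
    r=np.hypot(X[:,0]-cc[0],X[:,1]-cc[1]);Hd=X[(r>.047)&(r<.072)&(X[:,2]>z0+.02)&(X[:,2]<z0+.075)]
    return cc,rad,len(R),R[:,2].max() if len(R) else 0,Hd
E
python3 - <<'E'
from mug import *
P,im,s=cloud()
print('table z near',np.nanmedian(P[100:140,200:260,2]), 'rim px',P[166,267],P[207,222])
c,r,n,zm,H=mug(P,(.622,.177));print(c,r,n,zm,len(H))
if len(H):
    t=H[:,2].max();print('handle',H.mean(0),H.min(0),H.max(0));
    T=s['eef_rot'];L=(H-np.r_[c,0])@T;print('in tool axes x,y mean',L.mean(0)[:2],L.min(0)[:2],L.max(0)[:2])
    g=H[H[:,2]>.05];L=(g-np.r_[c,0])@T;print('top part',len(g),L.mean(0),L.min(0),L.max(0))
E
```

```text
table z near 0.0012630043678014125 rim px [0.6097 0.1996 0.0686] [0.6083 0.1467 0.0678]
[0.637  0.1719] 0.03893570724583926 862 0.07030239062951951 116
handle [0.6666 0.1247 0.054 ] [0.6605 0.1156 0.0338] [0.6735 0.1338 0.0595]
in tool axes x,y mean [-0.0543 -0.0125] [-0.0632 -0.018 ] [-0.0466 -0.0068]
top part 99 [-0.0534 -0.0119 -0.0566] [-0.0632 -0.0167 -0.0595] [-0.0466 -0.0068 -0.0509]
```

```bash
python3 - <<'E'
from mug import *
P,im,s=cloud();T=s['eef_rot']
c,r,n,zm,H=mug(P,(.637,.172));print(c,r)
X=P.reshape(-1,3);X=X[~np.isnan(X[:,0])];L=(X-np.r_[c,0])@T;L[:,2]*=-1
k=(L[:,0]<-.043)&(L[:,0]>-.075)&(L[:,1]>-.03)&(L[:,1]<.012)&(L[:,2]>.045);g=L[k]
for a in np.arange(-.070,-.04,.004):
    q=g[(g[:,0]>=a)&(g[:,0]<a+.004)]
    if len(q): print(round(a+.002,3),len(q),q[:,1].min(),q[:,1].mean(),q[:,1].max(),q[:,2].max())
p=np.polyfit(g[:,0],g[:,1],1);print(p,np.degrees(np.arctan(p[0])))
C2,i2,s2=cloud('scene');print('scene',mug(C2,(.637,.172))[:4],mug(C2,(.637,.172))[4].mean(0))
S2,i2,s2=cloud('side');m=mug(S2,(.637,.172));print('side',m[:4],m[4].mean(0) if len(m[4]) else '')
E
```

```text
[0.6373 0.1718] 0.03913931006767721
-0.064 2 -0.017891375774982638 -0.01431975637725338 -0.010748136979524125 0.05095768090758067
-0.06 18 -0.01784848670636885 -0.014318691795487483 -0.009739310071411727 0.05666606805510698
-0.056 23 -0.016662874916013697 -0.012659965026558946 -0.007776439682028489 0.057652397650337785
-0.052 28 -0.01556916071887197 -0.011550540729678243 -0.006816906859995781 0.059064391039325155
-0.048 30 -0.014563852475737285 -0.01074099424430418 -0.0068300751028401085 0.0601338669876583
-0.044 1 -0.011603890346707262 -0.011603890346707262 -0.011603890346707262 0.05974257077451178
[0.2835 0.003 ] 15.826174612636576
scene (array([0.6357, 0.1716]), np.float64(0.039991720892141425), 56, np.float64(0.06880191274544933)) [0.6637 0.1216 0.041 ]
side (array([0.6392, 0.1736]), np.float64(0.0393471583283481), 66, np.float64(0.06764731421140868))
```

Request:
send_rows([
  [50, 0, 0, 0, 6.7],
  [50, 0, 0, 0, 6.7],
  [50, 0, 0, 0, 0],
  [50, 0, 0, 0, 0],
])

```text
t: 44.1
ee_pos: [0.6187, 0.1777, 0.1636]
eef_rot: [[-0.531, 0.847, -0.0], [0.847, 0.531, -0.0], [-0.0, -0.0, -1.0]]
wrist_force: [-0.3, -0.2, -0.3]
opening: 0.586
grip_force: 0.0
```

```bash
python3 - <<'E'
from mug import *
P,im,s=cloud();c,r,n,zm,H=mug(P,(.637,.172));T=s['eef_rot']
print(c,r);L=(H-np.r_[c,0])@T;print(len(H),L.mean(0),L.min(0),L.max(0));tell(s,[.6668,.1234,.036])
X=P.reshape(-1,3);X=X[~np.isnan(X[:,0])];L=(X-np.r_[c,0])@T
g=L[(L[:,0]<-.044)&(L[:,0]>-.075)&(abs(L[:,1])<.02)&(L[:,2]<-.045)];p=np.polyfit(g[:,0],g[:,1],1);print(p,len(g),g[:,1].mean())
E
```

```text
[0.6375 0.1719] 0.03914971390851606
102 [-0.0547 -0.0006 -0.0552] [-0.0631 -0.005  -0.0597] [-0.0471  0.0041 -0.0329]
shift tool mm [-71.5433  11.9643 127.5724] y axis at 32.0811962218631 q6 -21.369949958563396
[0.0865 0.0044] 94 -0.0002822248187904007
```

Request:
send_rows([
  [45, -36, 6.2, 0, 0],
  [45, -36, 6.1, 0, 0],
  [45, 0, 0, 20, 0],
  [45, 0, 0, 35, 0],
  [45, 0, 0, 35, 0],
  [45, 0, 0, 25, 0],
  [45, 0, 0, 12, 0],
  [0, 0, 0, 0, 0],
  [0, 0, 0, 0, 0],
  [0, 0, 0, 0, 0],
  [0, 0, 0, 0, 0],
  [0, 0, 0, 0, 0],
  [0, 0, 0, 0, 0],
], force=110)

```text
t: 45.45
ee_pos: [0.6683, 0.1231, 0.0381]
eef_rot: [[-0.529, 0.849, 0.003], [0.849, 0.529, 0.0], [-0.001, 0.003, -1.0]]
wrist_force: [1.5, -1.5, 7.9]
opening: 0.055
grip_force: 110.1
```

Request:
send_rows([
  [0, 0, 0, -3, 0],
  [0, 0, 0, -10, 0],
  [0, 0, 0, -20, 0],
  [0, 0, 0, 0, 0],
  [0, 0, 0, 0, 0],
])

```text
t: 45.95
ee_pos: [0.6674, 0.1231, 0.07]
eef_rot: [[-0.529, 0.849, 0.001], [0.849, 0.529, 0.0], [-0.0, 0.001, -1.0]]
wrist_force: [-0.1, -0.4, -2.1]
opening: 0.055
grip_force: 108.5
```

```bash
python3 - <<'E'
from mug import *
P,im,s=cloud();print(s['opening'],s['grip_force'],s['wrist_force'],s['ft_torque'])
X=P.reshape(-1,3);X=X[~np.isnan(X[:,0])];r=np.hypot(X[:,0]-.6375,X[:,1]-.1719);q=X[(r<.05)];print(np.percentile(q[:,2],[50,90,97,99.5]))
c,r,n,zm,H=mug(P,(.6375,.1719),.033);print(c,r,n,zm)
for k in ('scene','side'):
    C2,_,_=cloud(k);x=C2.reshape(-1,3);x=x[~np.isnan(x[:,0])];q=x[np.hypot(x[:,0]-.6375,x[:,1]-.1719)<.045];print(k,np.percentile(q[:,2],[50,90,97]))
E
```

```text
0.05517686482189936 108.50810003292281 [-0.0928 -0.4004 -2.0947] [-0.106  -0.0869  0.0003]
[0.089  0.1614 0.1702 0.1735]
[0.6359 0.1707] 0.039072542108019234 6274 0.1021668001545852
scene [0.0689 0.3264 0.3683]
side [0.285  0.431  0.4471]
```

Held: torque 0.137 N m matches the mug's weight, and the rim is 33 mm up. Lifting over the tubs to the centre.

Request:
send_rows([
  [0, 0, 0, -20, 0],
  [0, 0, 0, -30, 0],
  [0, 0, 0, -30, 0],
  [0, 0, 0, -15, 0],
  [0, -8.6, -9.8, 0, 0],
  [0, -17.2, -19.6, 0, 0],
  [0, -17.2, -19.6, 0, 0],
  [0, -17.2, -19.6, 0, 0],
  [0, -17.2, -19.6, 0, 0],
  [0, -17.2, -19.6, 0, 0],
  [0, -17.2, -19.6, 0, 0],
  [0, -17.2, -19.6, 0, 0],
  [0, -17.2, -19.6, 0, 0],
  [0, -17.2, -19.6, 0, 0],
  [0, -8.6, -9.8, 0, 0],
  [0, 0, 0, 0, -4.2],
  [0, 0, 0, 0, -4.2],
  [0, 0, 0, 0, 0],
  [0, 0, 0, 0, 0],
  [0, 0, 0, 0, 0],
])

```text
t: 48.1
ee_pos: [0.5915, -0.1264, 0.1641]
eef_rot: [[-0.646, 0.764, -0.001], [0.764, 0.646, 0.0], [0.001, -0.0, -1.0]]
wrist_force: [-0.3, -0.6, -2.5]
opening: 0.06
grip_force: 108.5
```

```bash
python3 - <<'E'
from mug import *
P,im,s=cloud();print(s['ee_pos'],s['opening'],s['grip_force'],s['ft_torque'])
X=P.reshape(-1,3);X=X[~np.isnan(X[:,0])];g=np.r_[s['ee_pos']]
z0=s['ee_pos'][2]-.0375
c0=s['ee_pos'][:2]-.057*np.array([np.cos(np.radians(-48.5)),np.sin(np.radians(-48.5))])
c,r,n,zm,H=mug(P,c0,z0);print('mug',c,r,n,zm,'pred',c0)
h=s['ee_pos'][:2]-c;print(np.linalg.norm(h),np.degrees(np.arctan2(h[1],h[0])))
R=X[(abs(np.hypot(*(X[:,:2]-c).T)-r)<.003)&(abs(X[:,2]-z0-.066)<.01)];A=np.c_[R[:,:2]-c,np.ones(len(R))];k=np.linalg.lstsq(A,R[:,2],rcond=None)[0];print('tilt deg',np.degrees(k[:2]),k[2]);tell(s,[*(MID+h),.068])
E
```

```text
[ 0.5915 -0.1264  0.1641] 0.059590672403713435 108.48975090659223 [-0.0797 -0.1002  0.0215]
mug [ 0.5535 -0.084 ] 0.03901157239085649 6472 0.1963627933448186 pred [ 0.5537 -0.0837]
0.0569274328936586 -48.1403389290192
tilt deg [0.1715 1.0246] 0.190401161782957
shift tool mm [ 0.1137 -0.0654 96.1326] y axis at 40.21884856563248 q6 -57.93257803593779
```

Request:
send_rows([
  [0, 0, 0, 20, 0],
  [0, 0, 0, 30, 0],
  [0, 0, 0, 25, 0],
  [0, 0, 0, 12, 0],
  [0, 0, 0, 4, 0],
  [0, 0, 0, 2, 0],
  [0, 0, 0, 1, 0],
  [0, 0, 0, 1, 0],
  [0, 0, 0, 0, 0],
])

```text
t: 49.05
ee_pos: [0.592, -0.1266, 0.0702]
eef_rot: [[-0.647, 0.763, 0.001], [0.763, 0.647, -0.0], [-0.001, 0.001, -1.0]]
wrist_force: [-0.2, -0.5, -2.6]
opening: 0.062
grip_force: 108.5
```

Request:
send_rows([
  [0, 0, 0, 1, 0],
  [0, 0, 0, 1, 0],
  [0, 0, 0, 0, 0],
  [0, 0, 0, 0, 0],
])

```text
t: 49.45
ee_pos: [0.5924, -0.1268, 0.0683]
eef_rot: [[-0.647, 0.763, 0.002], [0.763, 0.647, -0.0], [-0.001, 0.001, -1.0]]
wrist_force: [1.5, -0.1, 6.2]
opening: 0.061
grip_force: 109.8
```

Request:
send_rows([
  [20, 0, 0, 0, 0],
  [40, 0, 0, 0, 0],
  [40, 0, 0, 0, 0],
  [40, 0, 0, -10, 0],
  [40, 0, 0, -30, 0],
  [40, 0, 0, -40, 0],
  [40, 0, 0, -30, 0],
  [85, 0, 0, 0, 0],
  [85, 0, 0, 0, 0],
  [85, 0, 0, 0, 0],
], force=50)

```text
t: 50.45
ee_pos: [0.5911, -0.1264, 0.1769]
eef_rot: [[-0.647, 0.763, -0.001], [0.763, 0.647, 0.0], [0.001, -0.001, -1.0]]
wrist_force: [0.6, 0.1, -0.7]
opening: 0.95
grip_force: 0.0
```

```bash
python3 - <<'E'
from mug import *
P,im,s=cloud();print(s['t'],s['ee_pos'])
c,r,n,zm,H=mug(P,MID,.03);print('mug',c,r,n,zm,len(H))
if len(H): h=H.mean(0)[:2]-c;print(np.linalg.norm(h),np.degrees(np.arctan2(h[1],h[0])))
X=P.reshape(-1,3);X=X[~np.isnan(X[:,0])]
for n,a in dict(A=165.4,B=225.4,C=105.4,D=45.4).items():
    p=MID+.105*np.array([np.cos(np.radians(a)),np.sin(np.radians(a))])
    q=X[(np.hypot(*(X[:,:2]-p).T)<.03)&(abs(X[:,2]-.1)<.004)]
    if len(q)>30: (x,y),rr=cv2.minEnclosingCircle(q[:,:2].astype(np.float32));print(n,len(q),np.array([x,y])-p,rr,q[:,2].max())
tell(s,[.55,-.08,.25])
for k in ('scene','side'):
    C2,_,_=cloud(k);x=C2.reshape(-1,3);x=x[~np.isnan(x[:,0])]
    for n,a in dict(A=165.4,B=225.4,C=105.4,D=45.4).items():
        p=MID+.105*np.array([np.cos(np.radians(a)),np.sin(np.radians(a))])
        q=x[(np.hypot(*(x[:,:2]-p).T)<.03)&(abs(x[:,2]-.1)<.004)]
        if len(q)>20: (xx,y),rr=cv2.minEnclosingCircle(q[:,:2].astype(np.float32));print(k,n,len(q),np.array([xx,y])-p,rr)
E
```

```text
50.45 [ 0.5911 -0.1264  0.1769]
mug [ 0.555  -0.0832] 0.03933607980717917 1786 0.10013814744688132 1971
0.051107011904570836 67.28346482364074
A 2068 [-0.0012 -0.0001] 0.022652575746178627 0.1032258543911273
B 2094 [0.0013 0.0014] 0.02243756130337715 0.10296859239337136
C 1546 [ 0.0018 -0.0006] 0.022095758467912674 0.10330852787588263
shift tool mm [ 62.04    -1.4032 -72.9914] y axis at 40.30816482017591 q6 -58.03305950763597
scene A 117 [-0.0052 -0.0015] 0.023032503202557564
scene B 130 [-0.0004  0.002 ] 0.02256101183593273
scene C 98 [-0.0012  0.0011] 0.02348759025335312
side A 33 [0.0016 0.0035] 0.02304343320429325
side B 28 [0.0017 0.0056] 0.022271092981100082
side C 40 [0.002  0.0013] 0.02262476645410061
```

D isn't where expected and may have been knocked, so I'll search the clouds for cap tops.

```bash
python3 - <<'E'
from mug import *
P,im,s=cloud();print(proj('wrist',[[.627,-.0091,.1]],s))
sat=hsv(im)[...,1]
def caps(P,im,z,nm):
    m=(abs(P[...,2]-z)<.006)&(hsv(im)[...,1]<60)
    for c,st in blobs(m,25)[0]:
        l=P[int(c[1]),int(c[0])];print(nm,z,c,st[2:],l)
caps(P,im,.1,'w');caps(P,im,.07,'w')
for k in('scene','side'):
    C,i,_=cloud(k);caps(C[:,:400] if k=='scene' else C,i[:,:400] if k=='scene' else i,.1,k)
    H=hsv(i).astype(int);print(k,[ (c,st[4]) for c,st in blobs((abs(H[...,0]-25)<6)&(H[...,1]>110),30)[0]])
H=hsv(im).astype(int);print('w yel',[ (c,st[4],P[int(c[1]),int(c[0])]) for c,st in blobs((abs(H[...,0]-25)<6)&(H[...,1]>150),60)[0]])
E
```

```text
[[386.9851 117.7817]]
w 0.1 [173.2404  20.1041] [  58   45 2113] [ 0.4541 -0.0596  0.1015]
w 0.1 [314.0974  13.8224] [  59   33 1571] [0.531  0.0115 0.0995]
w 0.1 [300.3731 100.7576] [ 157  125 4200] [ 0.5671 -0.0469  0.0975]
w 0.1 [126.9002 140.2108] [  51   54 2144] [ 0.4815 -0.1557  0.1008]
w 0.07 [255.3632 130.5793] [ 89  88 870] [ 0.5603 -0.0909  0.0379]
scene 0.1 [67.1071 83.8214] [15  8 28] [0.3568 1.1396 0.1006]
scene 0.1 [259.6055 183.6972] [ 14  10 109] [0.525  0.0218 0.0965]
scene 0.1 [281.0234 184.125 ] [ 18  14 128] [ 0.5713 -0.0275  0.0972]
scene 0.1 [256.5115 206.5954] [ 16  11 131] [ 0.4467 -0.0566  0.0991]
scene 0.1 [288.351  219.6093] [ 16  12 151] [ 0.4793 -0.1549  0.0964]
scene 0.1 [102.5107 297.824 ] [ 71  31 233] [-0.0247 -0.0812  0.1183]
scene [(array([446.4701,  16.3875]), np.int32(4931)), (array([171.3721,  63.5349]), np.int32(86)), (array([260.0804, 195.4018]), np.int32(112)), (array([319.2201, 297.8134]), np.int32(954))]
side 0.1 [44.6792 83.2453] [41  3 53] [ 2.5426 -2.4908  0.1011]
side 0.1 [98.3889 84.5889] [70  4 90] [ 2.0185 -2.4547  0.1081]
side 0.1 [
[... 1446 characters left out ...]
(71)), (array([181.2604, 258.099 ]), np.int32(192)), (array([ 80.6742, 267.2262]), np.int32(221)), (array([125.4498, 271.9127]), np.int32(229)), (array([239.8727, 332.6545]), np.int32(55)), (array([255.9706, 335.9118]), np.int32(68)), (array([269.459 , 337.7213]), np.int32(61)), (array([270.5   , 346.1818]), np.int32(44)), (array([276.08, 352.08]), np.int32(50))]
w yel [(array([295.7241,  33.0397]), np.int32(453), array([ 0.5294, -0.003 ,  0.0696])), (array([296.2131,  80.0492]), np.int32(61), array([ 0.5567, -0.033 ,  0.0654])), (array([ 44.8474, 211.3975]), np.int32(2858), array([ 0.4191, -0.3212,  0.0446])), (array([200.8193, 320.9411]), np.int32(747), array([ 0.6697, -0.3401,  0.0071]))]
```

D has been knocked inwards, still upright, to about (0.575, −0.03) beside the mug. I'll measure it.

```bash
python3 - <<'E'
from mug import *
for k in('wrist','scene','side'):
    C,i,s=cloud(k);x=C.reshape(-1,3);x=x[~np.isnan(x[:,0])]
    q=x[(np.hypot(*(x[:,:2]-[.5545,-.0835]).T)>.043)&(abs(x[:,2]-.1)<.005)&(np.hypot(*(x[:,:2]-[.578,-.027]).T)<.036)]
    if len(q)<10: continue
    (a,b),r=cv2.minEnclosingCircle(q[:,:2].astype(np.float32));print(k,len(q),a,b,r,q.mean(0))
    m=x[(np.hypot(*(x[:,:2]-[.5545,-.0835]).T)<.045)&(abs(x[:,2]-.097)<.004)&(x[:,1]<-.075)]
    if k=='wrist': 
        cc,rr=fit(m[:,:2]);print('mug lower arc fit',cc,rr,len(m))
        hd=x[(np.hypot(*(x[:,:2]-cc).T)>.046)&(np.hypot(*(x[:,:2]-cc).T)<.07)&(x[:,2]>.06)&(x[:,2]<.095)&(x[:,1]<-.1)];print('handle',len(hd));h=hd.mean(0)[:2]-cc;print(h,np.degrees(np.arctan2(h[1],h[0])))
tell(sensors.state(),[.575,-.03,.16])
np.savez('d1.npz',im=i)
E
```

```text
wrist 2547 0.5753259062767029 -0.023423949256539345 0.022325189784169197 [ 0.5749 -0.0238  0.1008]
mug lower arc fit [ 0.555  -0.0838] 0.03938228133365385 986
handle 185
[ 0.0366 -0.0404] -47.8239708184205
scene 100 0.5726246237754822 -0.02361268736422062 0.022463887929916382 [ 0.5717 -0.0242  0.0983]
side 48 0.5834982991218567 -0.02604939043521881 0.029325513169169426 [ 0.5781 -0.0195  0.0974]
shift tool mm [84.3499 49.7617 17.3765] y axis at 40.305280391197 q6 -58.02979879093041
```

Request:
send_rows([
  [55, 22.2, 13.6, 0, 0],
  [55, 22.2, 13.6, 0, 0],
  [55, 22.2, 13.6, 0, 0],
  [55, 22.2, 13.6, 0, 0],
  [55, 0, 0, 0, 8.06],
  [55, 0, 0, 0, 8.06],
  [55, 0, 0, 0, 8.06],
  [55, 0, 0, 0, 8.06],
  [55, 0, 0, 0, 8.06],
  [55, 0, 0, 0, 0],
  [55, 0, 0, 0, 0],
])

```text
t: 52.0
ee_pos: [0.5758, -0.0236, 0.1776]
eef_rot: [[-0.005, 1.0, 0.0], [1.0, 0.005, -0.0], [-0.0, 0.0, -1.0]]
wrist_force: [0.8, 0.0, -0.7]
opening: 0.639
grip_force: 0.0
```

```bash
python3 - <<'E'
from mug import *
C,i,s=cloud();x=C.reshape(-1,3);x=x[~np.isnan(x[:,0])]
q=x[(np.hypot(*(x[:,:2]-[.5545,-.0835]).T)>.043)&(abs(x[:,2]-.1)<.005)&(np.hypot(*(x[:,:2]-[.578,-.025]).T)<.03)]
(a,b),r=cv2.minEnclosingCircle(q[:,:2].astype(np.float32));print(len(q),a,b,r)
print(s['opening']);tell(s,[a,b,.061])
th,S=unwrap(i,s,(a,b),.03);k=~np.isnan(S);print(' '.join(f'{int(t)}:{int(v)}' for t,v in zip(th[k],S[k])))
d=np.load('m1.npz');c=load('m1');th,S=unwrap(*c,(a,b),.03);k=~np.isnan(S);print('m1',' '.join(f'{int(t)}:{int(v)}' for t,v in zip(th[k],S[k])))
E
```

```text
2251 0.5754389762878418 -0.02307387813925743 0.022091522812843323
0.6394892170962465
shift tool mm [  0.5643  -0.3263 116.5868] y axis at 0.26480655901125916 q6 -8.551674639294692
55:57 59:58 65:64 70:70 75:49 80:62 85:67 90:58 95:61 100:55 105:122 110:191 115:191 119:192
m1 20:26 25:18 29:21 35:34 40:28 45:26 50:43 55:38 59:28 65:26 70:18 75:19 80:19 85:19 90:18 95:18 100:18 105:18 110:18 115:19 119:18 125:18 130:17 135:18 140:17 145:19 150:17 155:15 160:19 165:17
```

Request:
send_rows([
  [55, 0.5, -0.3, 25, 0],
  [55, 0, 0, 35, 0],
  [55, 0, 0, 35, 0],
  [55, 0, 0, 15, 0],
  [55, 0, 0, 6, 0],
  [30, 0, 0, 0, 0],
  [30, 0, 0, 0, 0],
  [30, 0, 0, 0, 0],
  [30, 0, 0, 0, 0],
  [30, 0, 0, -5, 0],
  [30, 0, 0, -15, 0],
  [30, 5, 17.2, 0, 0],
  [30, 5, 17.2, 0, 0],
  [30, 4, 17.2, 0, 0],
  [30, 0, 0, 0, -3],
  [30, 0, 0, 0, 0],
  [30, 0, 0, 0, 0],
])

```text
t: 53.75
ee_pos: [0.6268, -0.0091, 0.0819]
eef_rot: [[-0.051, 0.999, -0.0], [0.999, 0.051, 0.0], [0.0, -0.0, -1.0]]
wrist_force: [-0.2, -0.0, -0.8]
opening: 0.501
grip_force: 51.0
```

```bash
python3 - <<'E'
from mug import *
s=sensors.state();print(s['ee_pos'],s['opening'],s['grip_force']);tell(s,[.627,-.0091,.061])
E
```

```text
[ 0.6268 -0.0091  0.0819] 0.5007313368258091 50.99102854728699
shift tool mm [ 0.0203  0.2143 20.8771] y axis at 2.932559490635717 q6 -9.223837373636647
```

Request:
send_rows([
  [30, 0, 0.2, 12, 0],
  [30, 0, 0, 6, 0],
  [30, 0, 0, 2, 0],
  [30, 0, 0, 0.5, 0],
  [30, 0, 0, 0, 0],
  [50, 0, 0, 0, 0],
  [70, 0, 0, 0, 0],
  [70, 0, 0, 0, 0],
  [70, 0, 0, -10, 0],
  [85, 0, 0, -30, 0],
  [85, 0, 0, -40, 0],
  [85, 0, 0, -30, 0],
  [85, 30, 0, 0, 0],
  [85, 30, 0, 0, 0],
  [85, 30, 0, 0, 0],
  [85, 0, 0, 0, 0],
  [85, 0, 0, 0, 0],
])

```text
t: 55.45
ee_pos: [0.6225, 0.0811, 0.1716]
eef_rot: [[-0.054, 0.999, 0.0], [0.999, 0.054, -0.0], [-0.0, 0.0, -1.0]]
wrist_force: [-1.1, -0.3, 1.0]
opening: 0.997
grip_force: 0.0
```

```bash
cat > allcheck.py <<'E'
from mug import *
def allc():
    P,im,s=cloud();print(s['t'],s['ee_pos'])
    for k in('wrist','scene','side'):
        C=P if k=='wrist' else cloud(k)[0]
        x=C.reshape(-1,3);x=x[~np.isnan(x[:,0])]
        for n,a in dict(A=165.4,B=225.4,C=105.4,D=45.4).items():
            p=MID+.105*np.array([np.cos(np.radians(a)),np.sin(np.radians(a))])
            q=x[(np.hypot(*(x[:,:2]-p).T)<.032)&(abs(x[:,2]-.1)<.005)]
            if len(q)>20: (xx,y),rr=cv2.minEnclosingCircle(q[:,:2].astype(np.float32));print(k,n,len(q),(np.array([xx,y])-p)*1e3,rr)
            if k=='wrist' and len(q)>20:
                th,S=unwrap(im,s,(xx,y),.03);th=(th-a+180)%360-180;o=np.argsort(th);th=th[o];S=S[o];m=~np.isnan(S)
                print('   lab',' '.join(f'{int(t)}:{int(v)}' for t,v in zip(th[m],S[m])))
        m=x[(np.hypot(*(x[:,:2]-MID).T)<.048)&(abs(x[:,2]-.097)<.004)]
        if len(m)>60: print(k,'mug',fit(m[:,:2]),len(m))
E
python3 -c "
from allcheck import *
allc()"
```

```text
55.45 [0.6225 0.0811 0.1716]
wrist B 316 [0.1503 3.8078] 0.02160925231873989
   lab -175:34 -170:48 -165:36 -160:21 -155:18 -150:36 -145:34 -140:18 -135:16 -130:14 -125:18 -120:27 -115:27 -110:43 -105:26 -100:40 -95:41 -90:34 -85:42 129:23 134:21 139:21 144:43 149:36 154:20 159:17 164:43 169:55 174:39 179:21
wrist C 579 [-1.8423  4.495 ] 0.021416867151856422
   lab -115:187 -110:194 -105:187 -100:188 -95:190 -90:191 -85:191 -80:192 -75:178 -70:76 -65:52 -60:53 -55:60 -50:62 -45:56 -40:52 -35:55 -30:53 -25:55 -20:74 -15:83 -10:51 -5:195 0:212 4:218 9:215 14:134
wrist D 1552 [0.1387 0.8961] 0.0223278496414423
   lab -15:64 -10:33 -5:64 0:58 4:57 9:55 14:57 19:54 24:55 29:54 34:57 39:55 44:53 49:54 54:51 59:57 64:132 69:195 74:191 79:191 84:190 89:191 94:189 99:196 104:198 109:176
wrist mug (array([ 0.5567, -0.0778]), np.float64(0.03508469206158317)) 177
scene A 123 [-4.3073 -0.2473] 0.02327793650329113
scene B 143 [-2.7924  1.2124] 0.023274913430213928
scene C 106 [-1.1697  1.0188] 0.023462781682610512
scene D 97 [-2.9515 -2.0623] 0.023206297308206558
scene mug (array([ 0.552 , -0.0836]), np.float64(0.03990204841065261)) 75
side A 41 [-0.1657  3.6391] 0.023036431521177292
side B 32 [3.3487 6.3342] 0.023181641474366188
side C 48 [5.6973 1.9247] 0.02465643174946308
side D 48 [ 2.2188 -0.654 ] 0.024389460682868958
```

Request:
send_rows([
  [85, -17.9, -24.9, 0, 0],
  [85, -17.9, -24.9, 0, 0],
  [85, -17.9, -24.9, 0, 0],
  [85, -17.9, -24.9, 0, 0],
  [85, -17.9, -24.9, 0, 0],
  [85, -17.9, -24.9, 0, 0],
  [85, -17.9, -24.9, 0, 0],
  [85, -17.9, -24.9, 0, 0],
  [85, -17.9, -24.9, 0, 0],
  [85, -17.9, -24.9, 0, 0],
  [85, -17.9, -24.9, 0, 0],
  [85, 0, 0, 0, 0],
  [85, 0, 0, 0, 0],
])

```text
t: 56.9
ee_pos: [0.3592, -0.1311, 0.1713]
eef_rot: [[-0.05, 0.999, 0.001], [0.999, 0.05, -0.0], [-0.0, 0.001, -1.0]]
wrist_force: [0.2, -0.4, 0.3]
opening: 0.991
grip_force: 0.0
```

```bash
python3 -c "
from allcheck import *
allc();tell(sensors.state(),[.4053,-.3517,.17])"
```

```text
56.9 [ 0.3592 -0.1311  0.1713]
wrist A 2366 [-1.2117  0.1063] 0.0224764384329319
   lab -35:83 -30:59 -25:54 -20:54 -15:54 -10:55 -5:54 0:54 4:55 9:54 14:53 19:53 24:54 29:53 34:53 39:53 44:57 49:57 54:59 59:93
wrist B 1648 [0.9154 1.2994] 0.022600511088967323
   lab -150:125 -145:175 -140:197 -135:189 -130:189 -125:188 -120:188 -115:188 -110:189 -105:189 -100:188 -95:189 -90:188 -85:187 -80:191 -75:187 -70:193 -65:192 -60:157 -55:65 -50:50 -45:57 -40:64 -35:65 -30:60 -25:54 -20:23
wrist C 1560 [0.339  0.5903] 0.023187490180134773
   lab 29:79 34:57 39:42 44:68 49:55 54:55 59:53 64:49 69:93 74:189 79:187 84:191 89:192 94:189 99:190 104:190 109:189 114:189 119:191 124:190 129:189 134:188 139:189 144:189 149:191 154:197 159:197 164:107
wrist mug (array([ 0.554 , -0.0834]), np.float64(0.03959805064285133)) 1085
scene A 128 [-4.5948 -0.2258] 0.02283094823360443
scene B 146 [-0.97    1.5411] 0.022831561043858528
scene D 94 [-2.7437 -2.1474] 0.023684261366724968
scene mug (array([ 0.5522, -0.0836]), np.float64(0.03984204589500861)) 78
side A 43 [-0.3376  5.2989] 0.023417247459292412
side B 31 [5.3834 5.948 ] 0.02326992154121399
side C 51 [4.9485 4.1822] 0.024245230481028557
side D 47 [2.2838 1.1333] 0.023384947329759598
shift tool mm [-223.5558   33.6418    1.2329] y axis at 3.018368220602031 q6 -31.873079219863946
```

Request:
send_rows([
  [85, -28, 4.2, 0, 0],
  [85, -28, 4.2, 0, 0],
  [85, -28, 4.2, 0, 0],
  [85, -28, 4.2, 0, 0],
  [85, -28, 4.2, 0, 0],
  [85, -28, 4.2, 0, 0],
  [85, -28, 4.2, 0, 0],
  [85, -28, 4.2, 0, 0],
  [85, 0, 0, 0, 0],
  [85, 0, 0, 0, 0],
])

```text
t: 58.05
ee_pos: [0.405, -0.3518, 0.1706]
eef_rot: [[-0.053, 0.999, -0.0], [0.999, 0.053, 0.001], [0.001, -0.0, -1.0]]
wrist_force: [0.5, -0.3, -0.3]
opening: 0.997
grip_force: 0.0
```

```bash
python3 -c "
from mug import *
P,im,s=cloud();H=hsv(im).astype(int)
m=((H[...,0]<8)|(H[...,0]>172))&(H[...,1]>120)
X=P.reshape(-1,3);k=m.ravel()&~np.isnan(X[:,0]);X=X[k];X=X[np.hypot(X[:,0]-.405,X[:,1]+.352)<.035]
print(len(X),np.percentile(X[:,2],[1,10,50,90,99]));t=X[X[:,2]>np.percentile(X[:,2],50)-.004]
c,r=cv2.minEnclosingCircle(t[:,:2].astype(np.float32));print(c,r);tell(s,[*c,.052])
"
```

```text
1698 [0.0479 0.0785 0.0853 0.0879 0.0892]
(0.41173648834228516, -0.3476134240627289) 0.02652154676616192
shift tool mm [  3.7943   7.0034 118.6433] y axis at 3.017384982601152 q6 -50.38604532473098
```

Request:
send_rows([
  [75, 0, 0, 20, 0],
  [75, 0, 0, 35, 0],
  [75, 0, 0, 35, 0],
  [75, 0, 0, 20, 0],
  [75, 0, 0, 6.5, 0],
  [75, 0, 0, 0, 0],
  [25, 0, 0, 0, 0],
  [25, 0, 0, 0, 0],
  [25, 0, 0, 0, 0],
  [25, 0, 0, 0, 0],
  [25, 0, 0, 0, 0],
], force=30)

```text
t: 59.2
ee_pos: [0.4048, -0.3526, 0.0558]
eef_rot: [[-0.052, 0.999, 0.001], [0.999, 0.052, -0.001], [-0.001, 0.001, -1.0]]
wrist_force: [-3.5, 0.2, 11.4]
opening: 0.457
grip_force: 28.8
```

Request:
send_rows([
  [25, 0, 0, -1.2, 8],
  [25, 0, 0, -1.2, 8],
  [25, 0, 0, -1.2, 8],
  [25, 0, 0, -1.2, 8],
  [25, 0, 0, -1.2, 8],
  [25, 0, 0, -1.2, 8],
  [25, 0, 0, -1, 0],
  [25, 0, 0, 0, 0],
  [25, 0, 0, 0, 0],
])

```text
t: 60.1
ee_pos: [0.4044, -0.3523, 0.0632]
eef_rot: [[0.703, 0.711, -0.0], [0.711, -0.703, -0.0], [-0.0, 0.0, -1.0]]
wrist_force: [-5.2, -2.3, 3.0]
opening: 0.456
grip_force: 31.4
```

Request:
send_rows([
  [50, 0, 0, 0, 0],
  [75, 0, 0, 0, 0],
  [75, 0, 0, 0, 0],
  [75, 0, 0, 0, 0],
  [75, 0, 0, -15, 0],
  [75, 0, 0, -40, 0],
  [75, 0, 0, -40, 0],
  [75, 0, 0, -15, 0],
  [75, 0, 0, 0, 0],
  [75, 0, 0, 0, 0],
])

```text
t: 61.1
ee_pos: [0.4045, -0.352, 0.1724]
eef_rot: [[0.707, 0.707, 0.0], [0.707, -0.707, 0.0], [0.0, 0.0, -1.0]]
wrist_force: [0.1, 0.4, 0.3]
opening: 0.878
grip_force: 0.0
```

```bash
python3 -c "
from allcheck import *
P,im,s=cloud();H=hsv(im).astype(int)
m=((H[...,0]<8)|(H[...,0]>172))&(H[...,1]>120)
X=P.reshape(-1,3);k=m.ravel()&~np.isnan(X[:,0]);X=X[k];X=X[np.hypot(X[:,0]-.405,X[:,1]+.352)<.035]
print(s['ee_pos'],len(X),np.percentile(X[:,2],[1,10,50,90,99]))
allc()
"
```

```text
[ 0.4045 -0.352   0.1724] 1744 [0.0482 0.0877 0.0934 0.0959 0.0968]
61.15 [ 0.4043 -0.3518  0.1719]
scene A 126 [-5.1889 -1.1208] 0.02276492491364479
scene B 143 [-1.7359 -0.6057] 0.02420181781053543
scene C 105 [-2.3685  0.3271] 0.02320558950304985
scene D 100 [-6.5425 -1.5401] 0.0234739538282156
scene mug (array([ 0.552 , -0.0837]), np.float64(0.039939344637650545)) 76
side A 38 [0.1827 1.9347] 0.0249811802059412
side B 32 [3.6555 5.1042] 0.022172221913933754
side C 49 [4.7772 3.4847] 0.023291869089007378
side D 46 [2.0413 1.414 ] 0.02339797280728817
```

The head rose 8 mm (top now at 0.096 m), so the stop is released. All the goods are in place, and the robot touches nothing.

```bash
python3 -c "
from bench import hand_in
print(hand_in())"
```

```text
the job is handed in; nothing more can be done
None
```

The job is handed in: the stop was latched down first and released at the end, all four tubs that were present stand on their own blue spots with labels outward, and the mug is on the grey disc with its handle along the arrow. My own measurements put the tubs and mug within about 2 mm of centre, the labels within about 7° and the handle within about 6°. One tub was knocked aside and put back. I viewed 17 pictures, 3 over the limit of 14.

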